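# Open a bayonet sample pot in the bench locking pliers and unload it

## Task

Take the brush off the bench-mounted locking pliers and lay it on the desk clear of their stand; then squeeze the handles together until they lock on the pot's tang, press the clear bayonet cover down, turn it a quarter turn anticlockwise (seen from above), lift it off and set it down on the bare desk the same way up. Unload every sawn rock prism from the pot into the wooden tray while the pliers stay locked, then free the pot by pushing the release lever towards the fixed handle so that the pliers spring open, and stand the empty pot upright on the middle of the cork pad.

Things in the scene. Friction and masses are not known exactly. Their poses are not given: they have to be found in the camera images.
- stand: fixed steel stand of the locking pliers: base plate 8 mm thick, 80 mm wide under the handles (x -182 to +10), 130 mm wide under the pot (x 8 to 158). The pliers lie level on it, all bars 22 to 47 mm above the desk. Origin at desk level under the jaws; x runs from the handles to the pot, y to the left. Fixed jaw face at y = -8; pivot of the moving half upright at x = -42, y = 0
- jaws (a point): point between the jaws, 34 mm above the desk, at the origin of the stand's x and y
- fixed_handle (a point): middle of the grip of the fixed handle (bar 10 mm thick in y, 26 to 42 mm above the desk, from stand x = -58 to -176, centre line y = +19)
- moving_handle (a point): middle of the grip of the moving handle (bar 10 mm thick, 26 to 42 mm above the desk, ending at about x = -126). Open, its outer side is about 66 mm from the outer side of the fixed handle at the grips (stand x = -105); locked, about 48 mm. Locked, both handles lie evenly about the stand's x axis
- pliers (a joint): squeeze angle of the moving handle in rad: 0 wide open, dead centre at 0.16, locked on the pot's tang at about 0.27. Springs open from below dead centre and snaps shut from above it; squeezing takes at most about 20 N at the grip
- release_tab (a point): middle of the tail tab of the release lever (8 mm thick, 43 long, 26 to 42 above the desk), in the gap behind the end of the moving handle, stand x -138 to -178; lever pivot inside the fixed handle at stand x = -128, y = +10. Push it to the stand's +y, towards the fixed handle (e.g. pinch both): its nose drives the moving handle back over dead centre
- release (a joint): angle of the release lever in rad: 0 at rest, 0.44 against the stop; its nose reaches the locked handle at about 0.06 and the pliers spring open at about 0.3 (about 10 mm at the tab, 15 N); spring return
- pot: round aluminium pot, loose, origin at the middle of its underside, z up: outer diameter 104, height 44, floor 8 mm. A tang (plate 14 mm thick, 42 high) reaches to -x, from 67 to 99 mm from the centre, and stands between the jaws. Three lugs on the outside of the rim hold the cover. Mass about 0.4 kg
- pot_stem (a point): point on the square lifting stem (18 x 18 mm) in the middle of the pot, 68 mm above the pot's underside; the stem reaches to 80 mm, with a round spring plunger of 12 mm on top to 95 mm. Same axes as the pot
- cover_grip (a point): middle of the grip bar on top of the cover (bar 70 mm along the cover's x, 14 mm along y, 26 mm high); this point is 11 mm below the bar's top, 15 mm above the cover's disc and 84 mm above its lower rim
- prism_1_mid (a point): centre of a sawn grey rock prism 24 x 24 x 72 mm, standing in the pot, its own z lengthwise. One to three prisms are present, each 31 mm from the pot's centre with a side facing it
- prism_2_mid (a point): second such prism, may be absent
- prism_3_mid (a point): third such prism, may be absent
- tray: open wooden tray 180 x 140 x 28 mm (x, y, z), walls 7 mm, loose, origin at the middle of its underside
- tray_floor (a point): middle of the tray's inner floor, 7 mm above its underside
- pad_centre (a point): centre of the top of a square cork pad 140 x 140 x 6 mm, loose, lying on the 3.5 mm thin black mat that covers the left of the desk
- brush_mid (a point): centre of a flat wooden brush 167 mm long (own y; bristles at -y), 23 mm wide over the bristles and 18 mm over the handle (x), 11 mm thick, lying across the two handles at first
- cover: the clear bayonet cover as a whole, origin at the centre of its lower rim: a cap 128 mm in diameter, 68 mm high without its bar. The plunger pushes it up into notches: press it down 5 to 8 mm (about 6 N), turn it 75 to 90 degrees anticlockwise from above, up to a stop, while pressed; then it lifts straight off (raise it by 65 mm or more to clear the prisms)
- jar_3: bystander: fixed jar with a red lid, 48 mm in diameter, 70 mm high, origin under its middle
- tank_corner (a point): near left corner of the lid of a fixed glass tank, a bystander 215 mm high that stands behind the work to the right of this point (lid edge 190 mm above the desk): draw whatever is lifted from the pot towards the robot before carrying it to the right. Further right another bystander, a white box on a glass case, overhangs the desk's rear from 240 mm up

How it is judged:
By the outcome, as a careful person would: the job done as asked, in the order asked, and still so for the second after the job is handed in, with the robot touching nothing.
Of prism_1, prism_2, prism_3 only 1 to 3 are there at a start; the rules pass over those that are not, and their reading is None.
At some moment in a run one of brush, tray may be knocked a few centimetres aside while the robot is not near it.
It also fails if it takes over 210 s, if anything falls off the work surface, if the arm or the gripper's body presses on something with over 40 N, if the wrist force passes 120 N, or if a joint passes its speed limit or range.

## Robot

A 6-joint arm with a two-finger parallel gripper is mounted at the origin on a cart in front of the work surface, level with it; the furniture and walls round the work are solid. World frame = base frame: x ahead of the robot, y to its left, z up, the work surface at z = 0. Lengths are in m, angles in rad, forces in N, time in s.
With the tool pointing down it reaches from about 0.35 to 0.925 m from the base axis. Payload 6.4 kg.
Tool frame: the origin (TCP) lies on the centre line of the jaws, within the pads' length; the fingertips stand 11 mm ahead of it and the grasp point (between the pads) lies 8 mm behind it; x points along the fingers, y is the direction in which the jaws open and shut, and the axes are right-handed (so a half turn about x gives the same grasp; the last joint's range is limited). The gripper opens to 94 mm and grips with 3 to 60 N. Pads are 16 mm wide; open, the fingers measure 119 mm over their backs; the gripper's body (75 mm by 177 mm) begins 78 mm behind the grasp point.
Start: joints at [1.108, 0.245, 1.558, -0, 1.339, -0.174], TCP at [0.185, 0.623, 0.216] pointing down, gripper open.
Joint ranges: [-3.13, 3.13], [-1.02, 2.26], [0.13, 2.54], [-0.95, 4.09], [0.21, 2.88], [-2.74, 2.74]. Speed limits (rad/s): [2.57, 2.57, 3.14, 3.14, 3.14, 3.14].

## Interface

Orientations are given as [roll, pitch, yaw] about the fixed x, y, z axes, in that order (R = Rz(yaw) Ry(pitch) Rx(roll)).
In Python, from plant import robot, imaging, finish_job, search_frame, silhouettes, mark_of gives the robot as it stands.
- The arm moves only by the tool apply_moves, never from a script. Its argument "motion" is a list of rows, each a list of 3 entries, a list of its own where there are three numbers: the closure, from -1 (fully open) to 1 (shut), so that 0 is half open, then the shift along the tool's x, y, z in m, then the turn about the tool's x in rad. A call has exactly 10 rows; each row shifts and turns the commanded pose from where the row before left it, along the tool's axes as they then stand; what a row does not reach is not made up. A row lasts 1/10 s, in which the tool goes at most 50 mm and 8.59 degrees, less where a joint would pass 70% of its speed; a pose out of reach is approached as far as the arm can. A call is refused whole if a number of a shift passes 0.05 or a number of a turn 0.15, either way. A call with a gripper value outside its range is refused whole. The fingers move at their own pace and stop on an object; "force" is the grip in N (left out, the last holds). Time passes only in rows, so rows that do not move let the fingers close, or fill a call up. It gives the time, the measured TCP pose, the force and the opening at its end, in the units of the state.
- robot.sense(): the state, without advancing time (a new reading comes with each control period).
- imaging.capture(name): name is "scene" or "side" or "wrist"; returns the picture (400x640x3 uint8, red, green, blue); there is no depth.
- imaging.camera_model(name): a dict with "K" (3x3 intrinsics, pixels), "dist" ([k1, k2, p1, p2, k3] as OpenCV has them; the pictures are not rectified), "position" and "attitude" of the camera in the world; the wrist camera has in their place "T_tool_cam" (4x4, takes a point from camera to tool coordinates, whose origin is the TCP and whose axes are the tool frame's). Camera axes: x right, y up, looking along -z (the intrinsics and any distortion apply to the point x, -y, -z); pixel columns grow to the right and rows downward; lengths in m; the calibration is good to about 2 mm. A picture is of the moment at which its call begins: read the wrist's pose just before it. camera_model takes no time and is no camera call.
- finish_job(): hands the job in, once; it reports no verdict.
Trained networks look in the newest picture that a camera, given by its name, has taken for a name from the list of things; names that differ only in an ending like _2 or _b are one class to them, and where a whole thing is asked for, a point or a joint stands for the part that bears it (a point fixed in the world has none). Each returns a list of dicts, best first, with "p" (0 to 1); they miss things now and then, are a little off and sometimes report something else, mostly with a low value. They report only what shows in the picture. A call takes as long as a camera call.
- search_frame(camera, target): "point" ([x, y, z] in m, in world coordinates, good to about 4 mm: the middle of the surface that is visible of it).
- silhouettes(camera, target): "pixels" (400x640 bool, what is visible of it).
- mark_of(camera, target): "point" ([x, y, z] in m, in world coordinates, good to about 4 mm: a listed point, or the origin of a listed thing).
The state is a dict: "time": time; "q": joint angles; "joint_vel": joint speeds; "joint_efforts": joint torques, N m; "ee_pos": TCP position; "ee_rot": TCP orientation; "force": force on the tool from outside, world axes, zero at the start; "moment": the same for the moment, N m; "finger_gap": opening from 0.0 (shut) to 1.0 (fully open).
Only numpy, scipy, OpenCV 4.12 (cv2) and the standard library are available. Lean on these libraries where they do the work, as an engineer would, in place of code of your own. Each camera call takes 0.05 s, during which the arm holds its last target. There are 200 camera calls.

## Working session

There is one attempt and no reset: what is moved stays moved. The work goes in short steps, Python scripts to look and compute and a tool call to move; the robot and the scene stay as the last step left them, time stands still between calls to the robot, and variables do not carry over. Pictures are saved under pics/ and viewed, about 12 in all and at most 16, crops included, and the job is handed in when it is done.

Besides the shell and the picture viewer there is one more tool, called after ">>>" in YAML: its name, and indented under it one key for each argument. apply_moves: Moves the arm, as the interface text tells. Its arguments: {"type":"object","properties":{"motion":{"type":"array","items":{"type":"array"}},"force":{"type":"number"}},"required":["motion"]}

```bash
ls; mkdir -p pics
cat > h.py <<'E'
import numpy as np, cv2
from plant import robot, imaging, finish_job, search_frame, silhouettes, mark_of
from scipy.spatial.transform import Rotation as R
def snap(c,f=None):
    im=imaging.capture(c)
    if f: cv2.imwrite('pics/'+f,im[:,:,::-1])
    return im
def st():
    s=robot.sense(); print('t',s['time'],'pos',np.round(s['ee_pos'],4),'rot',np.round(s['ee_rot'],3),'F',np.round(s['force'],1),'gap',round(s['finger_gap'],3),'q',np.round(s['q'],2)); return s
E
python3 - <<'E'
from h import *
s=st()
print(R.from_euler('xyz',s['ee_rot']).as_matrix().round(2))
for c in ['scene','side']:
    snap(c,c+'0.png')
    for n in ['stand','jaws','fixed_handle','moving_handle','release_tab','pot','pot_stem','cover_grip','cover','prism_1_mid','tray_floor','tray','pad_centre','brush_mid','jar_3','tank_corner']:
        print(c,n,[(np.round(d['point'],3).tolist(),round(d['p'],2)) for d in mark_of(c,n)][:3])
E
```

```text
pics
t 0.0 pos [0.1849 0.6226 0.2154] rot [-1.723  1.569 -2.012] F [ 0.4 -0.3 -0.5] gap 1.003 q [ 1.11  0.25  1.56 -0.    1.34 -0.17]
[[-0.    0.28  0.96]
 [-0.    0.96 -0.28]
 [-1.   -0.   -0.  ]]
scene stand [([0.585, 0.123, -0.001], 0.77), ([0.708, 0.012, 0.193], 0.17)]
scene jaws [([0.586, 0.128, 0.035], 0.68)]
scene fixed_handle [([0.479, 0.134, 0.032], 0.94), ([0.426, 0.103, 0.035], 0.38)]
scene moving_handle [([0.497, 0.076, 0.032], 0.5)]
scene release_tab [([0.429, 0.106, 0.037], 0.65), ([0.446, 0.303, 0.01], 0.47), ([0.444, -0.25, -0.004], 0.44)]
scene pot [([0.671, 0.135, 0.008], 0.68)]
scene pot_stem []
scene cover_grip [([0.668, 0.138, 0.117], 0.92)]
scene cover [([0.67, 0.137, 0.036], 0.67)]
scene prism_1_mid []
scene tray_floor [([0.445, -0.252, 0.009], 0.7)]
scene tray [([0.443, -0.25, -0.002], 0.86), ([0.423, 0.101, 0.031], 0.64)]
scene pad_centre [([0.445, 0.306, 0.008], 0.71)]
scene brush_mid [([0.497, 0.114, 0.048], 0.5)]
scene jar_3 [([0.682, -0.235, -0.0], 0.73)]
scene tank_corner [([0.706, 0.009, 0.192], 0.94)]
side stand [([0.588, 0.127, 0.001], 0.83)]
side jaws [([0.58, 0.128, 0.032], 0.6), ([0.494, 0.077, 0.034], 0.35)]
side fixed_handle [([0.479, 0.135, 0.034], 0.73)]
side moving_handle [([0.492, 0.078, 0.033], 0.56)]
side release_tab [([0.427, 0.107, 0.033], 0.52)]
side pot []
side pot_stem [([0.447, 0.306, 0.008], 0.65)]
side cover_grip [([0.672, 0.134, 0.123], 0.58)]
side cover [([0.669, 0.138, 0.038], 0.73)]
side prism_1_mid [([0.672, 0.134, 0.12], 0.28)]
side tray_floor []
side tray [([0.446, -0.249, -0.005], 0.92)]
side pad_centre [([0.443, 0.309, 0.004], 0.8)]
side brush_mid [([0.498, 0.11, 0.05], 0.61)]
side jar_3 [([0.676, -0.235, -0.0], 0.66), ([0.707, 0.008, 0.187], 0.2)]
side tank_corner [([0.709, 0.006, 0.189], 0.96), ([0.581, 0.128, 0.034], 0.53)]
```

View pics/scene0.png

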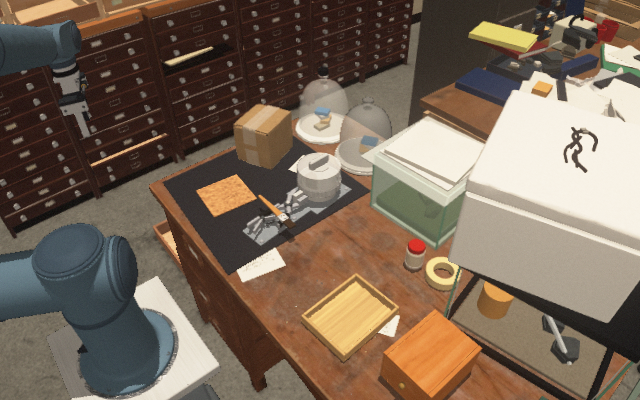

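View pics/side0.png

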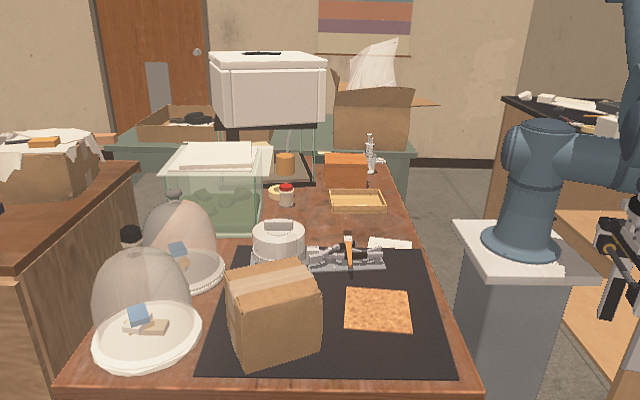

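```bash
cat >> h.py <<'E'
def yaw(s):
    M=R.from_euler('xyz',s['ee_rot']).as_matrix(); return np.arctan2(M[1,1],M[0,1])
def plan(p,phi=None,s=None,n=None,step=.035):
    "rows for straight move to p (tool down) with tool-y angle phi (rad)"
    s=s or robot.sense(); a=yaw(s); p0=np.array(s['ee_pos']); d=np.array(p)-p0
    if phi is None: phi=a
    dphi=phi-a; dphi=(dphi+np.pi/2)%np.pi-np.pi/2 if abs(dphi)>np.pi/2+.3 else dphi
    n=n or int(max(np.ceil(np.linalg.norm(d)/step),np.ceil(abs(dphi)/.13),1))
    for i in range(n):
        b=a+dphi*i/n; w=d/n
        print('  [%.4f, %.4f, %.4f], %.4f'%(-w[2],w[0]*np.cos(b)+w[1]*np.sin(b),w[0]*np.sin(b)-w[1]*np.cos(b),-dphi/n))
    print('n',n)
def cam(c,s=None):
    m=imaging.camera_model(c); K=np.array(m['K']);D=np.array(m['dist'],float)
    if c=='wrist':
        s=s or robot.sense(); T=np.eye(4);T[:3,:3]=R.from_euler('xyz',s['ee_rot']).as_matrix();T[:3,3]=s['ee_pos']
        T=T@np.array(m['T_tool_cam']); return K,D,T[:3,:3],T[:3,3]
    at=np.array(m['attitude']); Rm=at if at.shape==(3,3) else R.from_euler('xyz',at).as_matrix()
    return K,D,Rm,np.array(m['position'])
def proj(P,C):
    K,D,Rm,t=C; rv=np.diag([1,-1,-1])@Rm.T; tv=-rv@t
    return cv2.projectPoints(np.array(P,float).reshape(-1,3),cv2.Rodrigues(rv)[0],tv,K,D)[0].reshape(-1,2)
def unproj(uv,z,C):
    K,D,Rm,t=C; n=cv2.undistortPoints(np.array(uv,float).reshape(-1,1,2),K,D).reshape(-1,2)
    d=np.c_[n[:,0],-n[:,1],-np.ones(len(n))]@Rm.T; return t+d*((z-t[2])/d[:,2])[:,None]
def ortho(im,C,x0,x1,y0,y1,z=0,px=.001):
    "top view, image up = +x, left = +y"
    xs=np.arange(x1,x0,-px); ys=np.arange(y1,y0,-px); X,Y=np.meshgrid(xs,ys,indexing='ij')
    uv=proj(np.c_[X.ravel(),Y.ravel(),0*X.ravel()+z],C).reshape(X.shape+(2,)).astype(np.float32)
    return cv2.remap(im,uv[...,0],uv[...,1],cv2.INTER_LINEAR)
E
python3 - <<'E'
from h import *
print(imaging.camera_model('wrist')); m=imaging.camera_model('scene'); print(m)
im=cv2.imread('pics/scene0.png')
o=ortho(im,cam('scene'),.3,.85,-.4,.4); 
for x in np.arange(.3,.85,.1): cv2.putText(o,'%.1f'%x,(0,int((.85-x)*1000)),0,.4,(255,255,255)); cv2.line(o,(0,int((.85-x)*1000)),(799,int((.85-x)*1000)),(255,255,0),1)
for y in np.arange(-.4,.41,.1): cv2.line(o,(int((.4-y)*1000),0),(int((.4-y)*1000),549),(255,255,0),1)
cv2.imwrite('pics/ortho0.png',o)
for c in ['scene','side']:
    sil=silhouettes(c,'brush_mid')
    for d in sil[:1]:
        v,u=np.nonzero(d['pixels']); P=unproj(np.c_[u,v],.049,cam(c)); m=P.mean(0); U,S,V=np.linalg.svd(P[:,:2]-m[:2],full_matrices=False); print(c,d['p'],len(u),m,np.degrees(np.arctan2(V[0,1],V[0,0])))
plan([.46,.11,.33],np.radians(6))
E
```

```text
{'K': array([[347.17975876,   0.        , 323.8698452 ],
       [  0.        , 347.17975876, 203.51740465],
       [  0.        ,   0.        ,   1.        ]]), 'dist': array([-0.00454472,  0.        ,  0.        ,  0.        ,  0.        ]), 'T_tool_cam': array([[-8.92918605e-04,  2.69748079e-01, -9.62930515e-01,
        -1.68181520e-01],
       [ 9.99999587e-01,  7.59120510e-05, -9.06027063e-04,
        -5.68571121e-04],
       [-1.71301029e-04, -9.62930926e-01, -2.69748035e-01,
        -7.81748793e-02],
       [ 0.00000000e+00,  0.00000000e+00,  0.00000000e+00,
         1.00000000e+00]])}
{'K': array([[453.16854776,   0.        , 321.10386205],
       [  0.        , 453.16854776, 194.43009722],
       [  0.        ,   0.        ,   1.        ]]), 'dist': array([-0.12366337,  0.        ,  0.        ,  0.        ,  0.        ]), 'position': array([ 0.02592604, -0.67122986,  0.90474194]), 'attitude': array([ 0.84470087,  0.01197647, -0.69211528])}
scene 0.77 287 [0.49514485 0.09285301 0.049     ] -90.24318530831101
side 0.67 223 [0.49825554 0.11473467 0.049     ] 88.55619055387632
  [-0.0067, -0.0243, 0.0241], 0.0693
  [-0.0067, -0.0226, 0.0257], 0.0693
  [-0.0067, -0.0208, 0.0272], 0.0693
  [-0.0067, -0.0188, 0.0286], 0.0693
  [-0.0067, -0.0168, 0.0298], 0.0693
  [-0.0067, -0.0147, 0.0309], 0.0693
  [-0.0067, -0.0125, 0.0319], 0.0693
  [-0.0067, -0.0103, 0.0327], 0.0693
  [-0.0067, -0.0080, 0.0333], 0.0693
  [-0.0067, -0.0057, 0.0338], 0.0693
  [-0.0067, -0.0033, 0.0341], 0.0693
  [-0.0067, -0.0010, 0.0342], 0.0693
  [-0.0067, 0.0014, 0.0342], 0.0693
  [-0.0067, 0.0038, 0.0340], 0.0693
  [-0.0067, 0.0061, 0.0337], 0.0693
  [-0.0067, 0.0084, 0.0332], 0.0693
  [-0.0067, 0.0107, 0.0325], 0.0693
n 17
```

View pics/ortho0.png

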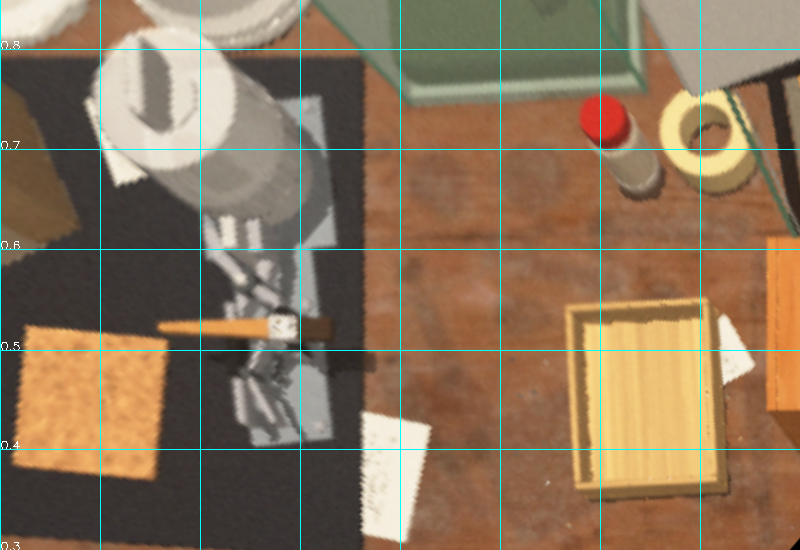

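Run:
```python
from h import *
plan([.497,.112,.22],0.0)
```

```text
[-0.0002, -0.0223, 0.0247], 0.0712
  [-0.0002, -0.0205, 0.0262], 0.0712
  [-0.0002, -0.0186, 0.0276], 0.0712
  [-0.0002, -0.0165, 0.0289], 0.0712
  [-0.0002, -0.0144, 0.0300], 0.0712
  [-0.0002, -0.0123, 0.0309], 0.0712
  [-0.0002, -0.0100, 0.0317], 0.0712
  [-0.0002, -0.0078, 0.0323], 0.0712
  [-0.0002, -0.0054, 0.0328], 0.0712
  [-0.0002, -0.0031, 0.0331], 0.0712
  [-0.0002, -0.0007, 0.0333], 0.0712
  [-0.0002, 0.0016, 0.0332], 0.0712
  [-0.0002, 0.0040, 0.0330], 0.0712
  [-0.0002, 0.0063, 0.0327], 0.0712
  [-0.0002, 0.0086, 0.0321], 0.0712
  [-0.0002, 0.0109, 0.0314], 0.0712
  [-0.0002, 0.0131, 0.0306], 0.0712
  [-0.0002, 0.0153, 0.0296], 0.0712
n 18
```

>>> apply_moves:
  motion:
    - [0,[0,-0.022,0.025],0.07]
    - [0,[0,-0.0205,0.026],0.07]
    - [0,[0,-0.0185,0.0275],0.07]
    - [0,[0,-0.0165,0.029],0.07]
    - [0,[0,-0.0145,0.03],0.07]
    - [0,[0,-0.012,0.031],0.07]
    - [0,[0,-0.01,0.032],0.07]
    - [0,[0,-0.008,0.032],0.07]
    - [0,[0,-0.0055,0.033],0.07]
    - [0,[0,-0.003,0.033],0.07]
  force: 15

```text
time: 2.8
ee_pos: [0.3609, 0.3392, 0.2167]
ee_rot: [1.487, 1.57, 0.495]
force: [-0.1, 1.1, 0.1]
finger_gap: 0.5
```

>>> apply_moves:
  motion:
    - [0,[0,-0.0005,0.033],0.07]
    - [0,[0,0.0015,0.033],0.07]
    - [0,[0,0.004,0.033],0.07]
    - [0,[0,0.006,0.033],0.07]
    - [0,[0,0.0085,0.032],0.07]
    - [0,[0,0.011,0.0315],0.07]
    - [0,[0,0.013,0.0305],0.08]
    - [0,[0,0.015,0.03],0.08]
    - [0,[0,0,0],0]
    - [0,[0,0,0],0]

```text
time: 3.8
ee_pos: [0.5016, 0.1147, 0.2164]
ee_rot: [-2.195, 1.57, 2.519]
force: [-0.6, 1.2, 0.2]
finger_gap: 0.502
```

Run:
```python
from h import *
s=st(); print(np.degrees(yaw(s)))
im=snap('wrist','w1.png'); C=cam('wrist',s)
for n in ['stand','jaws','fixed_handle','moving_handle','release_tab','pot','cover_grip','brush_mid']:
    print(n,[(np.round(d['point'],3).tolist(),round(d['p'],2)) for d in mark_of('wrist',n)][:3])
for n,z in [('brush_mid',.053),('cover_grip',.128)]:
  for d in silhouettes('wrist',n)[:1]:
    v,u=np.nonzero(d['pixels']); P=unproj(np.c_[u,v],z,C); m=P.mean(0); r=cv2.minAreaRect((P[:,:2]*1000).astype(np.float32)); print(n,d['p'],len(u),m,r)
plan([.497,.112,.046],0.0)
```

```text
t 3.8 pos [0.5016 0.1147 0.2164] rot [-2.195  1.57   2.519] F [-0.6  1.2  0.2] gap 0.502 q [ 0.   -0.08  1.9   0.    1.32  0.  ]
0.08036540643212942
stand [([0.589, 0.13, -0.004], 0.85)]
jaws [([0.589, 0.126, 0.033], 0.62), ([0.672, 0.135, 0.12], 0.43)]
fixed_handle [([0.478, 0.135, 0.036], 0.63)]
moving_handle [([0.492, 0.08, 0.033], 0.58), ([0.675, 0.134, 0.117], 0.23)]
release_tab []
pot [([0.491, 0.078, 0.031], 0.69)]
cover_grip [([0.673, 0.135, 0.121], 0.68)]
brush_mid [([0.496, 0.116, 0.046], 0.8)]
brush_mid 0.83 2597 [0.49669671 0.10592554 0.053     ] ((495.8019104003906, 114.594970703125), (22.084550857543945, 164.37246704101562), 0.3175860047340393)
cover_grip 0.59 21670 [0.6474958  0.14639252 0.128     ] ((646.6306762695312, 141.2171630859375), (135.50181579589844, 115.32063293457031), 0.1769046187400818)
  [0.0341, -0.0009, 0.0006], 0.0005
  [0.0341, -0.0009, 0.0006], 0.0005
  [0.0341, -0.0009, 0.0006], 0.0005
  [0.0341, -0.0009, 0.0006], 0.0005
  [0.0341, -0.0009, 0.0006], 0.0005
n 5
```

View pics/w1.png

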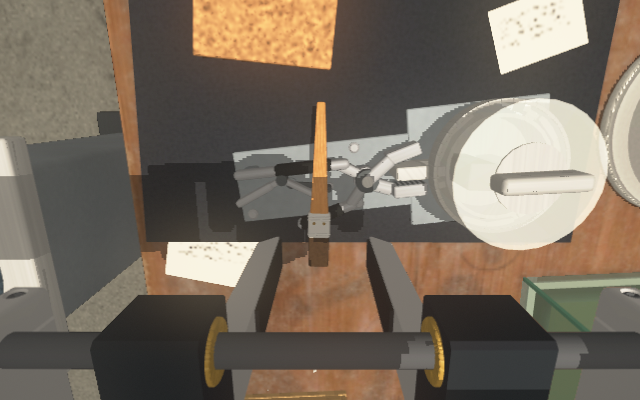

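>>> apply_moves:
  motion:
    - [0,[0.032,-0.0015,0],0]
    - [0,[0.032,-0.0015,0],0]
    - [0,[0.032,-0.0015,0],0]
    - [0,[0.032,-0.001,0],0]
    - [0,[0.0225,0,0],0]
    - [0,[0.012,0,0],0]
    - [0,[0,0,0],0]
    - [1,[0,0,0],0]
    - [1,[0,0,0],0]
    - [1,[0,0,0],0]
  force: 15

```text
time: 5.35
ee_pos: [0.4969, 0.115, 0.0552]
ee_rot: [1.568, 1.569, -0.001]
force: [-0.3, -0.4, -0.1]
finger_gap: 0.282
```

>>> apply_moves:
  motion:
    - [1,[0,0,0],0]
    - [1,[0,0,0],0]
    - [1,[0,0,0],0]
    - [1,[-0.01,0,0],0]
    - [1,[-0.02,0,0],0]
    - [1,[-0.03,0,0],0]
    - [1,[-0.03,0,0],0]
    - [1,[-0.02,0,0],0]
    - [1,[0,0,0],0]
    - [1,[0,0,0],0]

```text
time: 6.35
ee_pos: [0.4958, 0.115, 0.1637]
ee_rot: [0.456, 1.571, -1.113]
force: [-0.3, -0.2, -0.3]
finger_gap: 0.173
```

Run:
```python
from h import *
s=st(); plan([.44,-.10,.12],np.pi/2)
```

```text
t 6.35 pos [0.4958 0.115  0.1637] rot [ 0.456  1.571 -1.113] F [-0.3 -0.2 -0.3] gap 0.173 q [ 0.   -0.03  1.96 -0.    1.21  0.  ]
  [0.0034, -0.0043, 0.0165], -0.1207
  [0.0034, -0.0063, 0.0159], -0.1207
  [0.0034, -0.0082, 0.0150], -0.1207
  [0.0034, -0.0099, 0.0139], -0.1207
  [0.0034, -0.0115, 0.0126], -0.1207
  [0.0034, -0.0129, 0.0112], -0.1207
  [0.0034, -0.0142, 0.0095], -0.1207
  [0.0034, -0.0152, 0.0077], -0.1207
  [0.0034, -0.0161, 0.0058], -0.1207
  [0.0034, -0.0166, 0.0039], -0.1207
  [0.0034, -0.0170, 0.0018], -0.1207
  [0.0034, -0.0171, -0.0002], -0.1207
  [0.0034, -0.0169, -0.0023], -0.1207
n 13
```

>>> apply_moves:
  motion:
    - [1,[0.0035,-0.0045,0.0165],-0.12]
    - [1,[0.0035,-0.0065,0.016],-0.12]
    - [1,[0.0035,-0.008,0.015],-0.12]
    - [1,[0.0035,-0.01,0.014],-0.12]
    - [1,[0.0035,-0.0115,0.0125],-0.12]
    - [1,[0.0035,-0.013,0.011],-0.12]
    - [1,[0.0035,-0.014,0.0095],-0.12]
    - [1,[0.0035,-0.015,0.0075],-0.12]
    - [1,[0.0035,-0.016,0.006],-0.12]
    - [1,[0.0035,-0.0165,0.004],-0.12]

```text
time: 7.35
ee_pos: [0.4509, -0.0498, 0.1268]
ee_rot: [-3.137, 1.567, 2.782]
force: [-0.1, 0.2, 0.2]
finger_gap: 0.171
```

>>> apply_moves:
  motion:
    - [1,[0.0035,-0.017,0.002],-0.12]
    - [1,[0.0035,-0.017,0],-0.12]
    - [1,[0.0035,-0.017,-0.002],-0.13]
    - [1,[0.02,0,0],0]
    - [1,[0.025,0,0],0]
    - [1,[0.025,0,0],0]
    - [1,[0.02,0,0],0]
    - [1,[0.01,0,0],0]
    - [1,[0,0,0],0]
    - [1,[0,0,0],0]

```text
time: 8.35
ee_pos: [0.4399, -0.0993, 0.0185]
ee_rot: [2.62, 1.57, 2.622]
force: [-0.2, -0.3, -0.6]
finger_gap: 0.174
```

Run:
```python
from h import *
s=st();
```

```text
t 8.35 pos [ 0.4399 -0.0993  0.0185] rot [2.62  1.57  2.622] F [-0.2 -0.3 -0.6] gap 0.174 q [-0.47  0.08  2.16  0.    0.9  -2.05]
```

>>> apply_moves:
  motion:
    - [1,[0.003,0,0],0]
    - [1,[0.0025,0,0],0]
    - [1,[0,0,0],0]
    - [0.3,[0,0,0],0]
    - [0.3,[0,0,0],0]
    - [0.3,[0,0,0],0]
    - [0.3,[-0.02,0,0],0]
    - [0.3,[-0.03,0,0],0]
    - [0,[-0.04,0,0],0]
    - [-1,[-0.03,0,0],0]

```text
time: 9.35
ee_pos: [0.4404, -0.0996, 0.1352]
ee_rot: [-0.488, 1.569, -0.487]
force: [-0.0, -0.3, 0.3]
finger_gap: 0.483
```

Run:
```python
from h import *
s=st(); snap('scene')
for n in ['stand','jaws','fixed_handle','moving_handle','release_tab','brush_mid']:
    print(n,[(np.round(d['point'],3).tolist(),round(d['p'],2)) for d in mark_of('scene',n)][:2])
plan([.481,.1157,.13],np.radians(96.2))
```

```text
t 9.35 pos [ 0.4404 -0.0996  0.1352] rot [-0.488  1.569 -0.487] F [-0.  -0.3  0.3] gap 0.483 q [-0.47 -0.14  2.12 -0.    1.16 -2.05]
stand [([0.582, 0.121, -0.003], 0.92)]
jaws [([0.479, 0.136, 0.034], 0.27)]
fixed_handle [([0.479, 0.134, 0.035], 0.73)]
moving_handle [([0.497, 0.078, 0.033], 0.62)]
release_tab [([0.428, 0.104, 0.038], 0.67)]
brush_mid [([0.442, -0.098, 0.006], 0.68)]
  [0.0002, 0.0306, 0.0061], -0.0153
  [0.0002, 0.0305, 0.0065], -0.0153
  [0.0002, 0.0304, 0.0070], -0.0153
  [0.0002, 0.0303, 0.0075], -0.0153
  [0.0002, 0.0302, 0.0079], -0.0153
  [0.0002, 0.0301, 0.0084], -0.0153
  [0.0002, 0.0299, 0.0088], -0.0153
n 7
```

>>> apply_moves:
  motion:
    - [-1,[0,0.0305,0.006],-0.015]
    - [-1,[0,0.0305,0.0065],-0.015]
    - [-1,[0,0.0305,0.007],-0.015]
    - [-1,[0,0.0305,0.0075],-0.015]
    - [-1,[0,0.03,0.008],-0.015]
    - [-1,[0,0.03,0.0085],-0.015]
    - [-1,[0,0.03,0.009],-0.015]
    - [-1,[0,0,0],0]
    - [-1,[0,0,0],0]
    - [-1,[0,0,0],0]

```text
time: 10.7
ee_pos: [0.482, 0.1143, 0.132]
ee_rot: [-3.109, 1.569, -3.003]
force: [0.7, -0.4, -0.2]
finger_gap: 0.997
```

Run:
```python
from h import *
s=st(); print(np.degrees(yaw(s))); im=snap('wrist','w2.png'); C=cam('wrist',s)
for n in ['stand','jaws','fixed_handle','moving_handle','release_tab','cover_grip']:
    print(n,[(np.round(d['point'],3).tolist(),round(d['p'],2)) for d in mark_of('wrist',n)][:2])
o=ortho(im[:,:,::-1],C,.38,.66,.0,.22,z=.042,px=.0005)
J=np.array([.587,.127]);th=.108;Rz=np.array([[np.cos(th),-np.sin(th)],[np.sin(th),np.cos(th)]])
for a,b in [((-176,24),(-58,24)),((-176,14),(-58,14)),((-105,-42),(-60,-42)),((-178,0),(0,0))]:
    q=[J+Rz@(np.array(k)/1000) for k in (a,b)]; q=[(int((.22-k[1])/.0005),int((.66-k[0])/.0005)) for k in q]; cv2.line(o,q[0],q[1],(0,255,0),1)
cv2.imwrite('pics/w2o.png',o)
plan([.481,.1157,.028],np.radians(96.2))
```

```text
t 10.7 pos [0.482  0.1143 0.132 ] rot [-3.109  1.569 -3.003] F [ 0.7 -0.4 -0.2] gap 0.997 q [ 0.   -0.02  2.01 -0.    1.15 -1.67]
96.03840396138868
stand [([0.589, 0.129, -0.002], 0.72)]
jaws [([0.587, 0.126, 0.032], 0.97)]
fixed_handle [([0.479, 0.134, 0.037], 0.64), ([0.592, 0.127, -0.002], 0.33)]
moving_handle [([0.494, 0.08, 0.033], 0.64)]
release_tab [([0.43, 0.103, 0.033], 0.77)]
cover_grip [([0.587, 0.124, 0.035], 0.45)]
  [0.0263, 0.0003, -0.0004], -0.0007
  [0.0263, 0.0003, -0.0004], -0.0007
  [0.0263, 0.0003, -0.0004], -0.0007
  [0.0263, 0.0003, -0.0004], -0.0007
n 4
```

View pics/w2o.png

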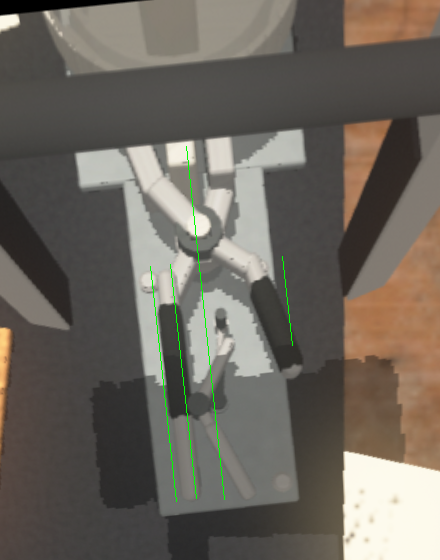

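>>> apply_moves:
  motion:
    - [-1,[0.02,-0.002,0],0]
    - [-1,[0.025,0,0],0]
    - [-1,[0.025,0,0],0]
    - [-1,[0.02,0,0],0]
    - [-1,[0.0135,0,0],0]
    - [-1,[0,0,0],0]
    - [0,[0,0,0],0]
    - [0,[0,0,0],0]
    - [0,[0,0,0],0]
    - [0,[0,0,0],0]
  force: 40

```text
time: 12.05
ee_pos: [0.4818, 0.1098, 0.0299]
ee_rot: [-2.152, 1.563, -2.044]
force: [-6.9, -14.3, 1.1]
finger_gap: 0.697
```

Run:
```python
from h import *
s=st()
```

```text
t 12.05 pos [0.4818 0.1098 0.0299] rot [-2.152  1.563 -2.044] F [ -6.9 -14.3   1.1] gap 0.697 q [-0.    0.15  2.05 -0.01  0.94 -1.68]
```

>>> apply_moves:
  motion:
    - [-0.7,[0,0,0],0]
    - [-0.7,[0,0,0],0]
    - [-0.7,[0,0.003,0],0]
    - [-0.7,[0,0.003,0],0]
    - [-0.3,[0,0,0],0]
    - [0,[0,0,0],0]
    - [0,[0,0,0],0]
    - [0,[0,0,0],0]
    - [0,[0,0,0],0]
    - [0,[0,0,0],0]
  force: 40

```text
time: 13.05
ee_pos: [0.4833, 0.1151, 0.0304]
ee_rot: [-1.506, 1.562, -1.397]
force: [-0.7, -19.7, 1.0]
finger_gap: 0.502
```

Run:
```python
from h import *
s=st()
```

```text
t 13.05 pos [0.4833 0.1151 0.0304] rot [-1.506  1.562 -1.397] F [ -0.7 -19.7   1. ] gap 0.502 q [ 0.01  0.15  2.05 -0.01  0.94 -1.66]
```

>>> apply_moves:
  motion:
    - [0.2,[0,-0.0015,0],0]
    - [0.2,[0,0,0],0]
    - [0.2,[0,0,0],0]
    - [0.2,[0,0,0],0]
    - [-0.4,[0,0,0],0]
    - [-0.4,[0,0,0],0]
    - [-0.4,[0,0,0],0]
    - [-0.4,[0,0,0],0]
    - [-0.4,[-0.03,0,0],0]
    - [-0.4,[-0.03,0,0],0]
  force: 40

```text
time: 14.05
ee_pos: [0.4814, 0.1177, 0.0893]
ee_rot: [2.957, 1.568, 3.064]
force: [-0.0, -0.5, 0.0]
finger_gap: 0.698
```

>>> apply_moves:
  motion:
    - [-0.4,[-0.04,0,0],0]
    - [-0.4,[-0.04,0,0],0]
    - [-0.4,[-0.03,0,0],0]
    - [-0.4,[0,0,0],0]
    - [-0.4,[0,0,0],0]
    - [-0.4,[0,0,0],0]
    - [-0.4,[0,0,0],0]
    - [-0.4,[0,0,0],0]
    - [-0.4,[0,0,0],0]
    - [-0.4,[0,0,0],0]

```text
time: 15.05
ee_pos: [0.4822, 0.1174, 0.199]
ee_rot: [3.019, 1.57, 3.125]
force: [-0.7, -0.2, 1.0]
finger_gap: 0.698
```

Run:
```python
from h import *
s=st(); print(np.degrees(yaw(s))); im=snap('wrist','w3.png'); C=cam('wrist',s)
for n in ['stand','jaws','fixed_handle','moving_handle','release_tab','cover_grip']:
    print(n,[(np.round(d['point'],3).tolist(),round(d['p'],2)) for d in mark_of('wrist',n)][:2])
```

```text
t 15.05 pos [0.4822 0.1174 0.199 ] rot [3.019 1.57  3.125] F [-0.7 -0.2  1. ] gap 0.698 q [ 0.01 -0.1   1.96  0.    1.29 -1.67]
96.08214312425262
stand [([0.588, 0.129, -0.002], 0.88)]
jaws [([0.589, 0.125, 0.03], 0.67)]
fixed_handle [([0.48, 0.133, 0.036], 0.65)]
moving_handle [([0.486, 0.094, 0.032], 0.82)]
release_tab [([0.427, 0.104, 0.036], 0.79)]
cover_grip []
```

View pics/w3.png

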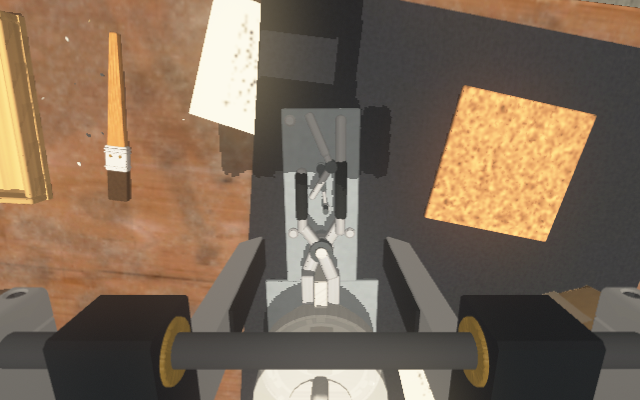

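Run:
```python
from h import *
A=cam('scene');B=cam('side')
def tri(a,b):
    def ray(uv,C):
        p=unproj([uv],0,C)[0]; d=p-C[3]; return C[3],d/np.linalg.norm(d)
    p,d=ray(a,A);q,e=ray(b,B); M=np.c_[d,-e]; k=np.linalg.lstsq(M,q-p,rcond=None)[0]; x,y=p+d*k[0],q+e*k[1]; return ((x+y)/2).round(3),np.linalg.norm(x-y).round(3)
print('knob R',tri((367,100),(174,193)),'knob L',tri((322,72),(131,232)))
print('base R',unproj([(362,155)],0,A),unproj([(185,262)],0,B))
C=A; im=cv2.imread('pics/scene0.png')[130:210,280:350]; im2=cv2.imread('pics/side0.png')[205:275,240:320]
b=cv2.imread('pics/w1.png')[90:260,420:640]
f=lambda i,k:cv2.resize(i,(int(i.shape[1]*k),int(i.shape[0]*k)),interpolation=cv2.INTER_CUBIC)
a=np.hstack([f(im,4.5)[:340,:315],cv2.resize(b,(440,340))]); cv2.imwrite('pics/c.png',a)
```

```text
knob R (array([0.899, 0.177, 0.211]), np.float64(0.001)) knob L (array([0.903, 0.392, 0.225]), np.float64(0.007))
base R [[0.89812929 0.18425555 0.        ]] [[0.90996125 0.12872979 0.        ]]
```

View pics/c.png

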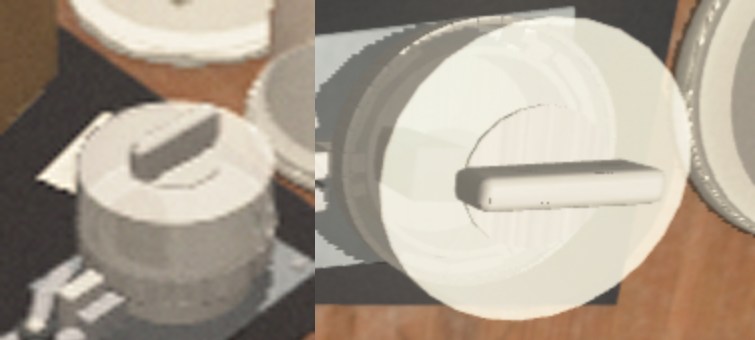

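>>> apply_moves:
  motion:
    - [-0.4,[-0.03,0,0],0.14]
    - [-0.4,[-0.03,0,0],0.14]
    - [-0.4,[-0.02,0,0],0.14]
    - [-0.4,[0,0,0],0.14]
    - [-0.4,[0,0,0],0.14]
    - [-0.4,[0,0,0],0.14]
    - [-0.4,[0,0,0],0.14]
    - [-0.4,[0,0,0],0.14]
    - [-0.4,[0,0,0],0.14]
    - [-0.4,[0,0,0],0.14]

```text
time: 16.4
ee_pos: [0.4824, 0.1175, 0.2795]
ee_rot: [0.688, 1.571, -0.611]
force: [0.0, 0.1, 0.6]
finger_gap: 0.699
```

>>> apply_moves:
  motion:
    - [-0.4,[0,0,0],0.14]
    - [-0.4,[0,0,0],0.14]
    - [-0.4,[0,0,0],0.14]
    - [-0.4,[0,0,0],0.14]
    - [-0.4,[0,0,0],0.14]
    - [-0.4,[0,0,0],0.14]
    - [-0.4,[0,0,0],0.14]
    - [-0.4,[0,0,0],0.14]
    - [-0.4,[0,0,0],0.14]
    - [-0.4,[0,0,0],0.14]

```text
time: 17.4
ee_pos: [0.4823, 0.1175, 0.2795]
ee_rot: [2.313, 1.571, -0.386]
force: [0.2, -1.3, 0.2]
finger_gap: 0.703
```

Run:
```python
from h import *
s=st(); print(np.degrees(yaw(s))); plan([.671,.1355,.25],np.radians(-87.5))
```

```text
t 17.4 pos [0.4823 0.1175 0.2795] rot [ 2.313  1.571 -0.386] F [ 0.2 -1.3  0.2] gap 0.703 q [ 0.01 -0.17  1.87 -0.    1.44  1.14]
-64.67255795078523
  [0.0049, 0.0107, -0.0297], 0.0664
  [0.0049, 0.0087, -0.0304], 0.0664
  [0.0049, 0.0067, -0.0309], 0.0664
  [0.0049, 0.0046, -0.0312], 0.0664
  [0.0049, 0.0026, -0.0315], 0.0664
  [0.0049, 0.0005, -0.0316], 0.0664
n 6
```

>>> apply_moves:
  motion:
    - [-0.4,[0.005,0.0105,-0.0295],0.066]
    - [-0.4,[0.005,0.0085,-0.0305],0.066]
    - [-0.4,[0.005,0.0065,-0.031],0.066]
    - [-0.4,[0.005,0.0045,-0.0315],0.066]
    - [-0.4,[0.005,0.0025,-0.0315],0.066]
    - [-0.4,[0.005,0.0005,-0.0315],0.066]
    - [-0.4,[0,0,0],0]
    - [-0.4,[0,0,0],0]
    - [-0.4,[0,0,0],0]
    - [-0.4,[0,0,0],0]

```text
time: 18.4
ee_pos: [0.6703, 0.1377, 0.2504]
ee_rot: [3.1, 1.57, 0.01]
force: [-0.4, 0.3, -0.2]
finger_gap: 0.7
```

Run:
```python
from h import *
s=st(); print(np.degrees(yaw(s))); im=snap('wrist','w4.png'); C=cam('wrist',s)
for n in ['cover_grip','cover','pot','pot_stem','prism_1_mid']:
    print(n,[(np.round(d['point'],3).tolist(),round(d['p'],2)) for d in mark_of('wrist',n)][:3])
```

```text
t 18.4 pos [0.6703 0.1377 0.2504] rot [3.1  1.57 0.01] F [-0.4  0.3 -0.2] gap 0.7 q [ 0.04  0.3   1.43 -0.    1.41  1.56]
-87.00508356322344
cover_grip [([0.706, 0.003, 0.188], 0.71), ([0.675, 0.13, 0.12], 0.63), ([0.428, 0.104, 0.033], 0.51)]
cover [([0.676, 0.136, 0.033], 0.66)]
pot []
pot_stem [([0.48, 0.136, 0.037], 0.7)]
prism_1_mid [([0.591, 0.124, 0.033], 0.23)]
```

View pics/w4.png

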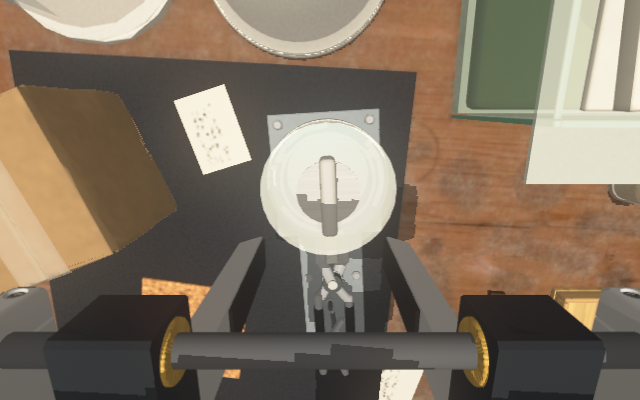

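>>> apply_moves:
  motion:
    - [-0.4,[0.02,0.003,-0.0015],-0.026]
    - [-0.4,[0.03,0,0],0]
    - [-0.4,[0.03,0,0],0]
    - [-0.4,[0.025,0,0],0]
    - [-0.4,[0.016,0,0],0]
    - [-0.4,[0.01,0,0],0]
    - [-0.4,[0,0,0],0]
    - [0.2,[0,0,0],0]
    - [1,[0,0,0],0]
    - [1,[0,0,0],0]
  force: 25

```text
time: 19.7
ee_pos: [0.6734, 0.1348, 0.12]
ee_rot: [3.09, 1.568, 0.027]
force: [0.7, -0.6, 1.3]
finger_gap: 0.481
```

>>> apply_moves:
  motion:
    - [1,[0,0,0],0]
    - [1,[0,0,0],0]
    - [1,[0,0,0],0]
    - [1,[0,0,0],0]
    - [1,[0,0,0],0]
    - [1,[0,0,0],0]
    - [1,[0,0,0],0]
    - [1,[0,0,0],0]
    - [1,[0,0,0],0]
    - [1,[0,0,0],0]
  force: 25

```text
time: 20.7
ee_pos: [0.6726, 0.1344, 0.1185]
ee_rot: [1.759, 1.57, -1.304]
force: [-0.6, -2.3, 0.8]
finger_gap: 0.146
```

Run:
```python
from h import *
s=st(); print(np.degrees(yaw(s)))
```

```text
t 20.7 pos [0.6726 0.1344 0.1185] rot [ 1.759  1.57  -1.304] F [-0.6 -2.3  0.8] gap 0.146 q [ 0.03  0.42  1.52 -0.    1.2   1.53]
-85.5463227357303
```

>>> apply_moves:
  motion:
    - [1,[0.003,0,0],0]
    - [1,[0.003,0,0],0]
    - [1,[0.002,0,0],0]
    - [1,[0,0,0],0]
    - [1,[0,0,0],0]
    - [1,[0,0,0],0]
    - [1,[0,0,0],0]
    - [1,[0,0,0],0]
    - [1,[0,0,0],0]
    - [1,[0,0,0],0]
  force: 30

```text
time: 21.7
ee_pos: [0.6727, 0.1346, 0.1113]
ee_rot: [2.122, 1.57, -0.942]
force: [-2.7, -2.9, 5.2]
finger_gap: 0.146
```

Run:
```python
from h import *
s=st(); print(np.degrees(yaw(s)))
```

```text
t 21.7 pos [0.6727 0.1346 0.1113] rot [ 2.122  1.57  -0.942] F [-2.7 -2.9  5.2] gap 0.146 q [ 0.03  0.43  1.53 -0.    1.19  1.53]
-85.52539067970844
```

>>> apply_moves:
  motion:
    - [1,[0,0,0],-0.08]
    - [1,[0,0,0],-0.08]
    - [1,[0,0,0],-0.08]
    - [1,[0,0,0],-0.08]
    - [1,[0,0,0],-0.08]
    - [1,[0,0,0],-0.08]
    - [1,[0,0,0],-0.08]
    - [1,[0,0,0],-0.08]
    - [1,[0,0,0],-0.08]
    - [1,[0,0,0],-0.08]

```text
time: 22.7
ee_pos: [0.6735, 0.1357, 0.1118]
ee_rot: [2.825, 1.567, 0.565]
force: [-0.4, 1.0, 5.5]
finger_gap: 0.147
```

>>> apply_moves:
  motion:
    - [1,[0,0,0],-0.08]
    - [1,[0,0,0],-0.08]
    - [1,[0,0,0],-0.08]
    - [1,[0,0,0],-0.08]
    - [1,[0,0,0],-0.08]
    - [1,[0,0,0],-0.08]
    - [1,[0,0,0],-0.08]
    - [1,[0,0,0],-0.08]
    - [1,[0,0,0],-0.06]
    - [1,[0,0,0],0]

```text
time: 23.7
ee_pos: [0.6735, 0.1357, 0.1118]
ee_rot: [2.119, 1.567, 0.557]
force: [0.0, 0.7, 5.8]
finger_gap: 0.147
```

Run:
```python
from h import *
s=st(); print(np.degrees(yaw(s)),s['moment'])
```

```text
t 23.7 pos [0.6735 0.1357 0.1118] rot [2.119 1.567 0.557] F [0.  0.7 5.8] gap 0.147 q [0.03 0.43 1.53 0.   1.18 0.02]
0.4655563662535422 [-0.0162445   0.15333879 -0.03805029]
```

>>> apply_moves:
  motion:
    - [1,[-0.005,0,0],0]
    - [1,[-0.005,0,0],0]
    - [1,[-0.01,0,0],0]
    - [1,[-0.01,0,0],0]
    - [1,[-0.01,0,0],0]
    - [1,[-0.01,0,0],0]
    - [1,[-0.01,0,0],0]
    - [1,[-0.01,0,0],0]
    - [1,[-0.015,0,0],0]
    - [1,[-0.015,0,0],0]

```text
time: 24.7
ee_pos: [0.6725, 0.1347, 0.2117]
ee_rot: [-1.792, 1.571, 2.927]
force: [0.6, 0.4, -1.8]
finger_gap: 0.144
```

Run:
```python
from h import *
s=st(); print(np.degrees(yaw(s))); im=snap('scene','s5.png'); cv2.imwrite('pics/s5c.png',cv2.resize(im[120:290,220:440,::-1],None,fx=3,fy=3))
for n in ['cover_grip','cover','pot','pot_stem','prism_1_mid','jaws','moving_handle']:
    print(n,[(np.round(d['point'],3).tolist(),round(d['p'],2)) for d in mark_of('scene',n)][:3])
plan([.57,.10,.215],0.); plan([.59,-.06,.215],0)
```

```text
t 24.7 pos [0.6725 0.1347 0.2117] rot [-1.792  1.571  2.927] F [ 0.6  0.4 -1.8] gap 0.144 q [0.03 0.33 1.46 0.   1.35 0.03]
0.3989884702424392
cover_grip [([0.674, 0.136, 0.212], 0.79), ([0.486, 0.096, 0.032], 0.73)]
cover [([0.672, 0.133, 0.13], 0.89), ([0.672, 0.137, 0.007], 0.22)]
pot [([0.669, 0.136, 0.01], 0.68)]
pot_stem [([0.67, 0.137, 0.075], 0.84), ([0.586, 0.125, 0.033], 0.28)]
prism_1_mid [([0.681, -0.237, -0.0], 0.42), ([0.708, 0.009, 0.192], 0.27)]
jaws [([0.444, 0.305, 0.008], 0.58), ([0.478, 0.136, 0.033], 0.4)]
moving_handle [([0.588, 0.124, 0.032], 0.7), ([0.485, 0.095, 0.033], 0.69)]
  [-0.0014, -0.0256, 0.0085], 0.0018
  [-0.0014, -0.0255, 0.0085], 0.0018
  [-0.0014, -0.0255, 0.0086], 0.0018
  [-0.0014, -0.0255, 0.0086], 0.0018
n 4
  [-0.0008, -0.0119, 0.0277], 0.0010
  [-0.0008, -0.0119, 0.0277], 0.0010
  [-0.0008, -0.0118, 0.0278], 0.0010
  [-0.0008, -0.0118, 0.0278], 0.0010
  [-0.0008, -0.0118, 0.0278], 0.0010
  [-0.0008, -0.0118, 0.0278], 0.0010
  [-0.0008, -0.0117, 0.0278], 0.0010
n 7
```

View pics/s5c.png

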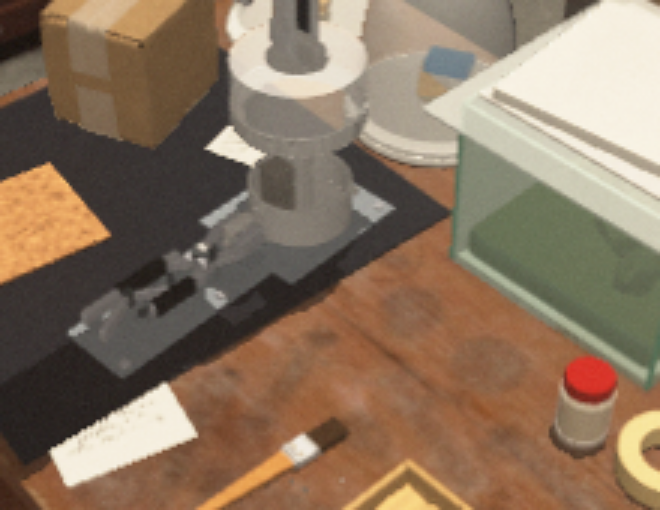

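>>> apply_moves:
  motion:
    - [1,[0,-0.0255,0.008],0]
    - [1,[0,-0.0255,0.008],0]
    - [1,[0,-0.0255,0.008],0]
    - [1,[0,-0.0255,0.008],0]
    - [1,[0,0.005,0.027],0]
    - [1,[0,0.005,0.027],0]
    - [1,[0,0.005,0.027],0]
    - [1,[0,0.005,0.027],0]
    - [1,[0,0.005,0.027],0]
    - [1,[0,0.005,0.027],0]

```text
time: 26.1
ee_pos: [0.6017, -0.0608, 0.2099]
ee_rot: [-1.889, 1.57, 2.831]
force: [0.4, -0.9, -1.6]
finger_gap: 0.145
```

>>> apply_moves:
  motion:
    - [1,[0.01,0,0],0]
    - [1,[0.025,0,0],0]
    - [1,[0.025,0,0],0]
    - [1,[0.025,0,0],0]
    - [1,[0.02,0,0],0]
    - [1,[0.01,0,0],0]
    - [1,[0.005,0,0],0]
    - [1,[0,0,0],0]
    - [1,[0,0,0],0]
    - [1,[0,0,0],0]

```text
time: 27.1
ee_pos: [0.6027, -0.06, 0.0917]
ee_rot: [1.292, 1.569, -0.272]
force: [-0.5, -0.1, -1.1]
finger_gap: 0.147
```

Run:
```python
from h import *
s=st(); print(np.degrees(yaw(s)))
```

```text
t 27.1 pos [ 0.6027 -0.06    0.0917] rot [ 1.292  1.569 -0.272] F [-0.5 -0.1 -1.1] gap 0.147 q [-0.29  0.28  1.76  0.    1.1  -0.29]
0.40344407091400986
```

>>> apply_moves:
  motion:
    - [1,[0.003,0,0],0]
    - [1,[0.003,0,0],0]
    - [1,[0.002,0,0],0]
    - [1,[0.001,0,0],0]
    - [1,[0,0,0],0]
    - [1,[0,0,0],0]
    - [0,[0,0,0],0]
    - [0,[0,0,0],0]
    - [0,[0,0,0],0]
    - [0,[0,0,0],0]

```text
time: 28.1
ee_pos: [0.6019, -0.0598, 0.0813]
ee_rot: [-1.063, 1.571, -2.627]
force: [0.5, 0.4, -0.4]
finger_gap: 0.452
```

>>> apply_moves:
  motion:
    - [0,[-0.01,0,0],0]
    - [0,[-0.03,0,0],0]
    - [0,[-0.04,0,0],0]
    - [0,[-0.04,0,0],0]
    - [0,[-0.04,0,0],0]
    - [0,[-0.02,0,0],0]
    - [0,[0,0,-0.03],0]
    - [0,[0,0,-0.03],0]
    - [0,[0,0,-0.03],0]
    - [0,[0,0,-0.03],0]

```text
time: 29.1
ee_pos: [0.601, 0.0613, 0.2624]
ee_rot: [1.504, 1.57, -0.06]
force: [-0.3, 0.3, 0.4]
finger_gap: 0.501
```

Run:
```python
from h import *
s=st(); print(np.degrees(yaw(s)))
plan([.62,.10,.27],0.0)
```

```text
t 29.1 pos [0.601  0.0613 0.2624] rot [ 1.504  1.57  -0.06 ] F [-0.3  0.3  0.4] gap 0.501 q [-0.09  0.1   1.63  0.    1.4  -0.09]
0.38444067659806225
  [-0.0038, 0.0096, -0.0193], 0.0034
  [-0.0038, 0.0096, -0.0193], 0.0034
n 2
```

>>> apply_moves:
  motion:
    - [0,[-0.005,0.015,-0.01],0]
    - [0,[-0.005,0.02,-0.01],0]
    - [0,[-0.005,0.02,-0.01],0]
    - [0,[0,0.01,-0.01],0]
    - [0,[0,0,0],0]
    - [0,[0,0,0],0]
    - [0,[0,0,0],0]
    - [0,[0,0,0],0]
    - [0,[0,0,0],0]
    - [0,[0,0,0],0]

```text
time: 30.1
ee_pos: [0.6656, 0.1004, 0.2766]
ee_rot: [1.43, 1.571, -0.134]
force: [-0.5, 0.2, -0.2]
finger_gap: 0.495
```

Run:
```python
from h import *
s=st(); print(np.degrees(yaw(s))); im=snap('wrist','w6.png'); C=cam('wrist',s)
for n in ['pot','pot_stem','prism_1_mid','cover']:
    print(n,[(np.round(d['point'],3).tolist(),round(d['p'],2)) for d in mark_of('wrist',n)][:4])
for d in silhouettes('wrist','prism_1_mid')[:4]:
    v,u=np.nonzero(d['pixels']); P=unproj(np.c_[u,v],.088,C); print(d['p'],len(u),u.mean(),v.mean(),cv2.minAreaRect((P[:,:2]*1000).astype(np.float32)))
for z,p in [(.088,(.671,.136))]:
  print(proj([[p[0],p[1],z]],C))
cv2.imwrite('pics/w6c.png',cv2.resize(im[60:260,240:460,::-1],None,fx=3,fy=3))
```

```text
t 30.1 pos [0.6656 0.1004 0.2766] rot [ 1.43   1.571 -0.134] F [-0.5  0.2 -0.2] gap 0.495 q [-0.02  0.26  1.43 -0.    1.45 -0.03]
0.38327109112698615
pot [([0.675, 0.14, 0.009], 0.72)]
pot_stem [([0.672, 0.132, 0.074], 0.62)]
prism_1_mid [([0.428, 0.105, 0.034], 0.38)]
cover [([0.6, -0.058, -0.005], 0.58), ([0.671, 0.137, 0.074], 0.42)]
0.2 14936 240.43980985538298 147.0368237814676 ((585.7813110351562, 133.57644653320312), (289.920166015625, 106.01791381835938), 6.418630123138428)
[[329.06700744 149.62622338]]
```

View pics/w6c.png

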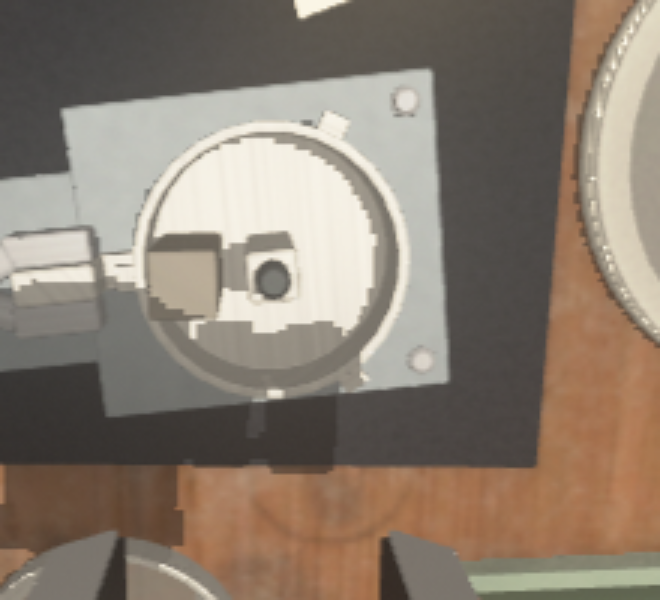

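Run:
```python
from h import *
s=st();C=cam('wrist',s)
print('prism',unproj([(302.3,155)],.088,C),'plunger',unproj([(330.7,153)],.103,C))
print('corners',unproj([(240+x/3,60+y/3) for x,y in [(148,252),(220,248),(220,318),(150,320)]],.088,C)[:,:2])
EOF=0
plan([.638,.132,.14],np.radians(94))
```

```text
t 30.4 pos [0.6657 0.1007 0.2764] rot [-2.168  1.571  2.551] F [-0.5  1.1  0.2] gap 0.496 q [-0.02  0.26  1.43  0.    1.45 -0.02]
prism [[0.643725   0.13058331 0.088     ]] plunger [[0.67252878 0.13475573 0.103     ]]
corners [[0.63063267 0.14168114]
 [0.65506069 0.14319642]
 [0.65503927 0.11928281]
 [0.63087252 0.11841744]]
  [0.0105, -0.0021, -0.0024], -0.1257
  [0.0105, -0.0018, -0.0027], -0.1257
  [0.0105, -0.0014, -0.0029], -0.1257
  [0.0105, -0.0011, -0.0030], -0.1257
  [0.0105, -0.0007, -0.0031], -0.1257
  [0.0105, -0.0003, -0.0032], -0.1257
  [0.0105, 0.0001, -0.0032], -0.1257
  [0.0105, 0.0005, -0.0032], -0.1257
  [0.0105, 0.0009, -0.0031], -0.1257
  [0.0105, 0.0013, -0.0029], -0.1257
  [0.0105, 0.0017, -0.0028], -0.1257
  [0.0105, 0.0020, -0.0025], -0.1257
  [0.0105, 0.0023, -0.0023], -0.1257
n 13
```

>>> apply_moves:
  motion:
    - [0,[0.01,-0.002,-0.003],-0.126]
    - [0,[0.01,-0.002,-0.003],-0.126]
    - [0,[0.01,-0.0015,-0.003],-0.126]
    - [0,[0.01,-0.001,-0.003],-0.126]
    - [0,[0.01,-0.0005,-0.003],-0.126]
    - [0,[0.01,0,-0.003],-0.126]
    - [0,[0.01,0,-0.003],-0.126]
    - [0,[0.01,0.0005,-0.003],-0.126]
    - [0,[0.01,0.001,-0.003],-0.126]
    - [0,[0.01,0.001,-0.003],-0.126]

```text
time: 31.4
ee_pos: [0.6449, 0.1252, 0.1761]
ee_rot: [0.498, 1.571, 0.2]
force: [-0.2, -0.8, -0.3]
finger_gap: 0.496
```

>>> apply_moves:
  motion:
    - [0,[0.01,0.0015,-0.002],-0.126]
    - [0,[0.01,0.0015,-0.002],-0.126]
    - [0,[0.01,0.002,-0.001],-0.14]
    - [0,[0,0,0],0]
    - [0,[0,0,0],0]
    - [0,[0,0,0],0]
    - [0,[0,0,0],0]
    - [0,[0,0,0],0]
    - [0,[0,0,0],0]
    - [0,[0,0,0],0]

```text
time: 32.4
ee_pos: [0.641, 0.131, 0.1466]
ee_rot: [-0.087, 1.571, 0.001]
force: [-0.2, -0.0, -0.1]
finger_gap: 0.503
```

Run:
```python
from h import *
s=st(); print(np.degrees(yaw(s))); 
plan([.643,.132,.07],np.radians(95),n=4)
```

```text
t 32.4 pos [0.641  0.131  0.1466] rot [-8.700e-02  1.571e+00  1.000e-03] F [-0.2 -0.  -0.1] gap 0.503 q [ 0.03  0.32  1.6  -0.    1.22 -1.63]
95.03502610902493
  [0.0191, 0.0002, 0.0005], 0.0002
  [0.0191, 0.0002, 0.0005], 0.0002
  [0.0191, 0.0002, 0.0005], 0.0002
  [0.0191, 0.0002, 0.0005], 0.0002
n 4
```

>>> apply_moves:
  motion:
    - [0,[0.02,0.001,0.001],0]
    - [0,[0.025,0,0.001],0]
    - [0,[0.02,0,0],0]
    - [0,[0.011,0,0],0]
    - [0,[0,0,0],0]
    - [1,[0,0,0],0]
    - [1,[0,0,0],0]
    - [1,[0,0,0],0]
    - [1,[0,0,0],0]
    - [1,[0,0,0],0]
  force: 20

```text
time: 33.4
ee_pos: [0.6437, 0.1322, 0.0717]
ee_rot: [-0.081, 1.569, 0.007]
force: [-0.7, -0.7, 3.6]
finger_gap: 0.254
```

>>> apply_moves:
  motion:
    - [1,[0,0,0],0]
    - [1,[-0.005,0,0],0]
    - [1,[-0.01,0,0],0]
    - [1,[-0.015,0,0],0]
    - [1,[-0.02,0,0],0]
    - [1,[-0.02,0,0],0]
    - [1,[-0.02,0,0],0]
    - [1,[-0.02,0,0],0]
    - [1,[0,0,0],0]
    - [1,[0,0,0],0]

```text
time: 34.4
ee_pos: [0.6429, 0.1322, 0.181]
ee_rot: [-0.057, 1.57, 0.032]
force: [-0.2, 0.5, -1.7]
finger_gap: 0.252
```

Run:
```python
from h import *
s=st(); print(np.degrees(yaw(s))); 
snap('scene','s7.png')
for n in ['tray_floor','prism_1_mid','pot_stem','tray']:
    print(n,[(np.round(d['point'],3).tolist(),round(d['p'],2)) for d in mark_of('scene',n)][:3])
snap('side')
for n in ['tray_floor','tray','pot']:
    print(n,[(np.round(d['point'],3).tolist(),round(d['p'],2)) for d in mark_of('side',n)][:3])
plan([.50,.10,.19],np.radians(95)); plan([.45,-.25,.18],np.radians(95))
```

```text
t 34.4 pos [0.6429 0.1322 0.181 ] rot [-0.057  1.57   0.032] F [-0.2  0.5 -1.7] gap 0.252 q [ 0.03  0.29  1.57  0.    1.28 -1.63]
95.05369840667059
tray_floor [([0.443, -0.252, 0.009], 0.82)]
prism_1_mid [([0.477, 0.131, 0.035], 0.68)]
pot_stem [([0.673, 0.132, 0.077], 0.91)]
tray [([0.444, -0.251, -0.004], 0.6), ([0.601, -0.063, -0.0], 0.26)]
tray_floor [([0.442, -0.25, 0.008], 0.96)]
tray [([0.446, -0.249, -0.005], 0.85), ([0.644, 0.133, 0.158], 0.28)]
pot [([0.67, 0.133, 0.006], 0.89)]
  [-0.0020, -0.0039, -0.0290], 0.0002
  [-0.0020, -0.0039, -0.0290], 0.0002
  [-0.0020, -0.0039, -0.0290], 0.0002
  [-0.0020, -0.0039, -0.0290], 0.0002
  [-0.0020, -0.0039, -0.0290], 0.0002
n 5
  [-0.0000, -0.0280, -0.0173], 0.0001
  [-0.0000, -0.0280, -0.0173], 0.0001
  [-0.0000, -0.0280, -0.0173], 0.0001
  [-0.0000, -0.0280, -0.0173], 0.0001
  [-0.0000, -0.0280, -0.0173], 0.0001
  [-0.0000, -0.0280, -0.0173], 0.0001
  [-0.0000, -0.0280, -0.0173], 0.0001
  [-0.0000, -0.0280, -0.0173], 0.0001
  [-0.0000, -0.0280, -0.0173], 0.0001
  [-0.0000, -0.0280, -0.0173], 0.0001
  [-0.0000, -0.0280, -0.0173], 0.0001
  [-0.0000, -0.0280, -0.0173], 0.0001
  [-0.0000, -0.0280, -0.0173], 0.0001
n 13
```

>>> apply_moves:
  motion:
    - [1,[0,-0.004,-0.029],0]
    - [1,[0,-0.004,-0.029],0]
    - [1,[0,-0.004,-0.029],0]
    - [1,[0,-0.004,-0.029],0]
    - [1,[0,-0.004,-0.029],0]
    - [1,[0,-0.031,-0.008],0]
    - [1,[0,-0.031,-0.008],0]
    - [1,[0,-0.031,-0.008],0]
    - [1,[0,-0.031,-0.008],0]
    - [1,[0,-0.031,-0.008],0]

```text
time: 35.85
ee_pos: [0.4737, -0.0596, 0.1807]
ee_rot: [-0.416, 1.57, -0.328]
force: [0.5, -0.2, 0.1]
finger_gap: 0.256
```

>>> apply_moves:
  motion:
    - [1,[0,-0.031,-0.008],0]
    - [1,[0,-0.031,-0.008],0]
    - [1,[0,-0.031,-0.008],0]
    - [1,[0,-0.031,-0.008],0]
    - [1,[0,-0.031,-0.008],0]
    - [1,[0,-0.034,-0.006],0]
    - [1,[0,0,0],0]
    - [1,[0,0,0],0]
    - [1,[0,0,0],0]
    - [1,[0,0,0],0]

```text
time: 36.85
ee_pos: [0.4449, -0.2497, 0.1803]
ee_rot: [2.007, 1.57, 2.097]
force: [0.8, 0.1, -1.4]
finger_gap: 0.255
```

Run:
```python
from h import *
s=st(); print(np.degrees(yaw(s))); im=snap('wrist','w8.png')
for n in ['tray_floor','prism_1_mid','tray']:
    print(n,[(np.round(d['point'],3).tolist(),round(d['p'],2)) for d in mark_of('wrist',n)][:3])
```

```text
t 36.85 pos [ 0.4449 -0.2497  0.1803] rot [2.007 1.57  2.097] F [ 0.8  0.1 -1.4] gap 0.255 q [-0.73 -0.05  1.94  0.    1.25 -2.39]
95.13895758567632
tray_floor [([0.443, -0.251, 0.006], 0.91)]
prism_1_mid []
tray [([0.45, -0.247, -0.002], 0.96)]
```

>>> apply_moves:
  motion:
    - [1,[0.02,0,0],0]
    - [1,[0.025,0,0],0]
    - [1,[0.025,0,0],0]
    - [1,[0.02,0,0],0]
    - [1,[0.01,0,0],0]
    - [1,[0.01,0,0],0]
    - [1,[0.006,0,0],0]
    - [1,[0.001,0,0],0]
    - [1,[0,0,0],0]
    - [1,[0,0,0],0]

```text
time: 38.05
ee_pos: [0.4453, -0.2512, 0.0642]
ee_rot: [-0.84, 1.569, -0.752]
force: [-0.2, -0.6, -0.7]
finger_gap: 0.259
```

Run:
```python
from h import *
s=st()
```

```text
t 38.05 pos [ 0.4453 -0.2512  0.0642] rot [-0.84   1.569 -0.752] F [-0.2 -0.6 -0.7] gap 0.259 q [-0.74  0.12  2.01 -0.    1.01 -2.39]
```

>>> apply_moves:
  motion:
    - [1,[0.0015,0,0],0]
    - [1,[0,0,0],0]
    - [0.2,[0,0,0],0]
    - [0.2,[0,0,0],0]
    - [0.2,[0,0,0],0]
    - [0.2,[0,0,0],0]
    - [0.2,[-0.01,0,0],0]
    - [0.2,[-0.03,0,0],0]
    - [0.2,[-0.04,0,0],0]
    - [0.2,[-0.03,0,0],0]

```text
time: 39.05
ee_pos: [0.4452, -0.2511, 0.1749]
ee_rot: [-0.823, 1.568, -0.735]
force: [1.1, -0.4, -0.2]
finger_gap: 0.404
```

Run:
```python
from h import *
s=st(); im=snap('wrist','w9.png')
for c in ['wrist','scene']:
  if c=='scene': snap(c)
  for n in ['prism_1_mid','tray','brush_mid','cover']:
    print(c,n,[(np.round(d['point'],3).tolist(),round(d['p'],2)) for d in mark_of(c,n)][:3])
plan([.4266,.1229,.16],np.radians(95.5))
```

```text
t 39.05 pos [ 0.4452 -0.2511  0.1749] rot [-0.823  1.568 -0.735] F [ 1.1 -0.4 -0.2] gap 0.404 q [-0.74 -0.04  1.95  0.    1.23 -2.39]
wrist prism_1_mid []
wrist tray [([0.448, -0.25, -0.002], 0.88)]
wrist brush_mid [([0.441, -0.099, 0.004], 0.92)]
wrist cover []
scene prism_1_mid []
scene tray [([0.444, -0.25, -0.004], 0.78)]
scene brush_mid [([0.439, -0.097, 0.004], 0.56)]
scene cover [([0.6, -0.063, -0.001], 0.54), ([0.477, 0.135, 0.034], 0.44)]
  [0.0010, 0.0339, 0.0014], -0.0007
  [0.0010, 0.0339, 0.0014], -0.0007
  [0.0010, 0.0339, 0.0014], -0.0007
  [0.0010, 0.0339, 0.0015], -0.0007
  [0.0010, 0.0339, 0.0015], -0.0007
  [0.0010, 0.0339, 0.0015], -0.0007
  [0.0010, 0.0339, 0.0015], -0.0007
  [0.0010, 0.0339, 0.0016], -0.0007
  [0.0010, 0.0339, 0.0016], -0.0007
  [0.0010, 0.0339, 0.0016], -0.0007
  [0.0010, 0.0339, 0.0016], -0.0007
n 11
```

>>> apply_moves:
  motion:
    - [-0.5,[0,0.034,0.0015],0]
    - [-0.5,[0,0.034,0.0015],0]
    - [-0.5,[0,0.034,0.0015],0]
    - [-0.5,[0,0.034,0.0015],0]
    - [-0.5,[0,0.034,0.0015],0]
    - [-0.5,[0,0.034,0.0015],0]
    - [-0.5,[0,0.034,0.0015],0]
    - [-0.5,[0,0.034,0.0015],0]
    - [-0.5,[0,0.034,0.0015],0]
    - [-0.5,[0,0.034,0.0015],0]

```text
time: 40.55
ee_pos: [0.4292, 0.0906, 0.1715]
ee_rot: [2.978, 1.57, 3.066]
force: [0.6, 0.1, -0.1]
finger_gap: 0.753
```

>>> apply_moves:
  motion:
    - [-0.5,[0.01,0.034,0.0015],-0.007]
    - [-0.5,[0,0,0],0]
    - [-0.5,[0,0,0],0]
    - [-0.5,[0,0,0],0]
    - [-0.5,[0,0,0],0]
    - [-0.5,[0,0,0],0]
    - [-0.5,[0,0,0],0]
    - [-0.5,[0,0,0],0]
    - [-0.5,[0,0,0],0]
    - [-0.5,[0,0,0],0]

```text
time: 41.55
ee_pos: [0.4283, 0.1232, 0.162]
ee_rot: [-1.689, 1.571, -1.593]
force: [0.1, 0.3, 0.1]
finger_gap: 0.753
```

Run:
```python
from h import *
s=st(); print(np.degrees(yaw(s))); im=snap('wrist','w10.png')
for n in ['release_tab','fixed_handle','moving_handle','jaws']:
    print(n,[(np.round(d['point'],3).tolist(),round(d['p'],2)) for d in mark_of('wrist',n)][:3])
sc=imaging.capture('scene')
a=cv2.resize(sc[150:240,240:400,::-1],(640,360)); b=cv2.resize(im[100:280,200:440,::-1],None,fx=1,fy=1)
cv2.imwrite('pics/c10.png',np.vstack([a,cv2.resize(im[80:260,200:440,::-1],(320,240)).repeat(1,1) if False else cv2.resize(im[90:230,200:450,::-1],(640,240+118))]))
plan([.4266,.1229,.029],np.radians(95.5))
```

```text
t 41.55 pos [0.4283 0.1232 0.162 ] rot [-1.689  1.571 -1.593] F [0.1 0.3 0.1] gap 0.753 q [ 0.02 -0.2   2.11 -0.    1.23 -1.64]
95.44777649588296
release_tab [([0.428, 0.106, 0.035], 0.71), ([0.589, 0.13, -0.002], 0.29), ([0.445, 0.304, 0.007], 0.23)]
fixed_handle [([0.479, 0.135, 0.037], 0.98)]
moving_handle [([0.482, 0.096, 0.032], 0.86)]
jaws []
  [0.0332, -0.0001, -0.0004], -0.0002
  [0.0332, -0.0001, -0.0004], -0.0002
  [0.0332, -0.0001, -0.0004], -0.0002
  [0.0332, -0.0001, -0.0004], -0.0002
n 4
```

View pics/c10.png

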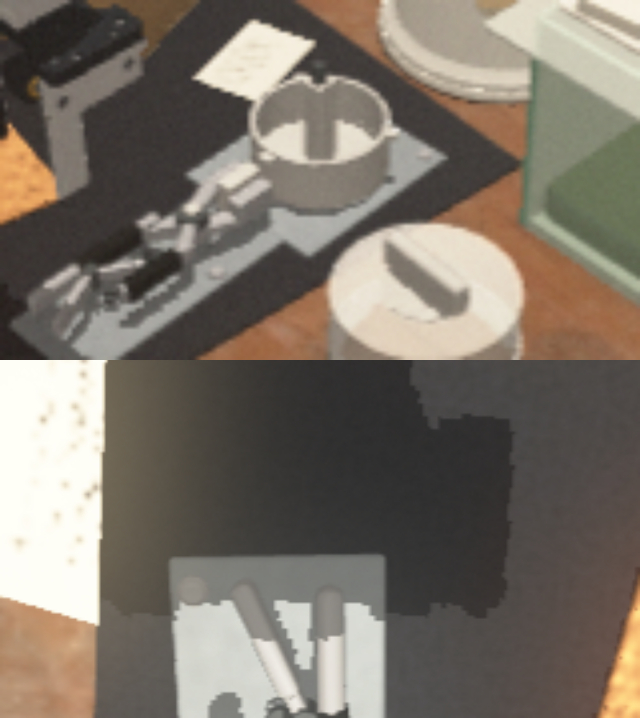

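>>> apply_moves:
  motion:
    - [-0.5,[0.03,0,0],0]
    - [-0.5,[0.035,0,0],0]
    - [-0.5,[0.035,0,0],0]
    - [-0.5,[0.023,0,0],0]
    - [-0.5,[0.01,0,0],0]
    - [-0.5,[0,0,0],0]
    - [0,[0,0,0],0]
    - [0.2,[0,0,0],0]
    - [0.4,[0,0,0],0]
    - [0.5,[0,0,0],0]
  force: 40

```text
time: 42.85
ee_pos: [0.4288, 0.1224, 0.0298]
ee_rot: [-1.272, 1.568, -1.175]
force: [-1.1, -12.1, 3.4]
finger_gap: 0.446
```

>>> apply_moves:
  motion:
    - [0.6,[0,0,0],0]
    - [0.6,[0,0,0],0]
    - [0.6,[0,0,0],0]
    - [0.6,[0,0,0],0]
    - [0.6,[0,0,0],0]
    - [0.6,[0,0,0],0]
    - [0.6,[0,0,0],0]
    - [0.6,[0,0,0],0]
    - [0.6,[0,0,0],0]
    - [0.6,[0,0,0],0]
  force: 40

```text
time: 43.85
ee_pos: [0.4284, 0.1233, 0.029]
ee_rot: [0.218, 1.571, 0.313]
force: [-0.6, -1.6, 0.6]
finger_gap: 0.201
```

Run:
```python
from h import *
s=st()
for c in ['scene','side']:
  snap(c)
  print([(np.round(d['point'],3).tolist(),round(d['p'],2)) for d in mark_of(c,'moving_handle')][:3])
```

```text
t 43.85 pos [0.4284 0.1233 0.029 ] rot [0.218 1.571 0.313] F [-0.6 -1.6  0.6] gap 0.201 q [ 0.02  0.04  2.18  0.    0.93 -1.64]
[([0.496, 0.079, 0.032], 0.58)]
[([0.495, 0.079, 0.032], 0.92), ([0.707, 0.006, 0.188], 0.41), ([0.673, 0.131, 0.08], 0.22)]
```

>>> apply_moves:
  motion:
    - [0,[0,0,0],0]
    - [-0.4,[0,0,0],0]
    - [-0.4,[0,0,0],0]
    - [-0.4,[0,0,0],0]
    - [-0.4,[0,0,0],0]
    - [-0.4,[-0.02,0,0],0]
    - [-0.4,[-0.03,0,0],0]
    - [-0.4,[-0.04,0,0],0]
    - [-0.4,[-0.04,0,0],0]
    - [-0.2,[-0.03,0,0],0]

```text
time: 45.05
ee_pos: [0.4287, 0.1234, 0.1916]
ee_rot: [0.026, 1.568, 0.121]
force: [0.1, 0.4, 0.5]
finger_gap: 0.645
```

Run:
```python
from h import *
s=st(); 
for c in ['scene','side']:
  snap(c)
  for n in ['pot_stem','pot','pad_centre','moving_handle']: print(n,[(np.round(d['point'],3).tolist(),round(d['p'],2)) for d in mark_of(c,n)][:2])
plan([.672,.135,.19],np.radians(95))
```

```text
t 45.05 pos [0.4287 0.1234 0.1916] rot [0.026 1.568 0.121] F [0.1 0.4 0.5] gap 0.645 q [ 0.02 -0.23  2.09  0.    1.29 -1.64]
pot_stem [([0.674, 0.134, 0.074], 0.81)]
pot [([0.673, 0.135, 0.012], 0.87), ([0.587, 0.124, 0.032], 0.44)]
pad_centre [([0.444, 0.303, 0.009], 0.93), ([0.496, 0.078, 0.035], 0.73)]
moving_handle [([0.496, 0.082, 0.031], 0.8)]
pot_stem [([0.674, 0.134, 0.077], 0.8), ([0.445, -0.252, 0.042], 0.55)]
pot [([0.671, 0.135, 0.009], 0.79)]
pad_centre [([0.446, 0.308, 0.009], 0.88)]
moving_handle [([0.443, -0.099, 0.011], 0.66), ([0.498, 0.077, 0.036], 0.55)]
  [-0.0003, -0.0016, 0.0349], 0.0011
  [-0.0003, -0.0016, 0.0349], 0.0011
  [-0.0003, -0.0016, 0.0349], 0.0011
  [-0.0003, -0.0015, 0.0349], 0.0011
  [-0.0003, -0.0015, 0.0349], 0.0011
  [-0.0003, -0.0014, 0.0349], 0.0011
  [-0.0003, -0.0014, 0.0349], 0.0011
n 7
```

>>> apply_moves:
  motion:
    - [0,[0,-0.0015,0.035],0]
    - [0,[0,-0.0015,0.035],0]
    - [0,[0,-0.0015,0.035],0]
    - [0,[0,-0.0015,0.035],0]
    - [0,[0,-0.0015,0.035],0]
    - [0,[0,-0.0015,0.035],0]
    - [0,[0,-0.0015,0.034],0]
    - [0,[0,0,0],0]
    - [0,[0,0,0],0]
    - [0,[0,0,0],0]

```text
time: 46.55
ee_pos: [0.6711, 0.1361, 0.1884]
ee_rot: [3.047, 1.569, -3.141]
force: [-0.3, -0.3, -0.1]
finger_gap: 0.497
```

Run:
```python
from h import *
s=st(); plan([.673,.1345,.069],np.radians(95))
```

```text
t 46.55 pos [0.6711 0.1361 0.1884] rot [ 3.047  1.569 -3.141] F [-0.3 -0.3 -0.1] gap 0.497 q [ 0.03  0.35  1.48  0.    1.31 -1.63]
  [0.0298, -0.0004, 0.0004], 0.0020
  [0.0298, -0.0004, 0.0004], 0.0020
  [0.0298, -0.0004, 0.0004], 0.0020
  [0.0298, -0.0004, 0.0004], 0.0020
n 4
```

>>> apply_moves:
  motion:
    - [0,[0.03,-0.0015,0.0015],0]
    - [0,[0.03,0,0],0]
    - [0,[0.03,0,0],0]
    - [0,[0.02,0,0],0]
    - [0,[0.009,0,0],0]
    - [0,[0,0,0],0]
    - [0.5,[0,0,0],0]
    - [1,[0,0,0],0]
    - [1,[0,0,0],0]
    - [1,[0,0,0],0]
  force: 40

```text
time: 47.55
ee_pos: [0.6743, 0.1346, 0.0709]
ee_rot: [-0.258, 1.569, -0.163]
force: [-0.5, -3.1, 4.2]
finger_gap: 0.195
```

>>> apply_moves:
  motion:
    - [1,[0,0,0],0]
    - [1,[0,0,0],0]
    - [1,[0,0,0],0]
    - [1,[-0.003,0,0],0]
    - [1,[-0.005,0,0],0]
    - [1,[-0.005,0,0],0]
    - [1,[-0.005,0,0],0]
    - [1,[0,0,0],0]
    - [1,[0,0,0],0]
    - [1,[0,0,0],0]

```text
time: 48.55
ee_pos: [0.6736, 0.1346, 0.0877]
ee_rot: [3.067, 1.57, -3.121]
force: [-0.9, -1.1, -4.3]
finger_gap: 0.187
```

Run:
```python
from h import *
s=st()
```

```text
t 48.55 pos [0.6736 0.1346 0.0877] rot [ 3.067  1.57  -3.121] F [-0.9 -1.1 -4.3] gap 0.187 q [ 0.03  0.46  1.53  0.    1.15 -1.63]
```

>>> apply_moves:
  motion:
    - [1,[-0.02,0,0],0]
    - [1,[-0.025,0,0],0]
    - [1,[-0.025,0,0],0]
    - [1,[-0.01,0,0],0]
    - [1,[0,0.005,-0.025],0]
    - [1,[0,0.006,-0.03],0]
    - [1,[0,0.006,-0.03],0]
    - [1,[0,0.006,-0.03],0]
    - [1,[0,0.006,-0.03],0]
    - [1,[0,0.006,-0.03],0]

```text
time: 49.55
ee_pos: [0.4945, 0.1529, 0.167]
ee_rot: [3.095, 1.569, -3.094]
force: [0.8, 0.5, -3.9]
finger_gap: 0.19
```

>>> apply_moves:
  motion:
    - [1,[0,0.008,-0.025],0]
    - [1,[0,0.029,-0.0025],0]
    - [1,[0,0.029,-0.0025],0]
    - [1,[0,0.029,-0.0025],0]
    - [1,[0,0.029,-0.0025],0]
    - [1,[0,0.03,-0.0025],0]
    - [1,[0,0,0],0]
    - [1,[0,0,0],0]
    - [1,[0,0,0],0]
    - [1,[0,0,0],0]

```text
time: 50.55
ee_pos: [0.4444, 0.3018, 0.1677]
ee_rot: [-2.48, 1.57, -2.386]
force: [-0.1, 0.9, -3.9]
finger_gap: 0.19
```

Run:
```python
from h import *
s=st(); im=snap('wrist','w11.png'); print([(np.round(d['point'],3).tolist(),round(d['p'],2)) for d in mark_of('wrist','pad_centre')][:2])
plan([.445,.3055,.16])
```

```text
t 50.55 pos [0.4444 0.3018 0.1677] rot [-2.48   1.57  -2.386] F [-0.1  0.9 -3.9] gap 0.19 q [ 0.39  0.03  1.89 -0.    1.22 -1.28]
[([0.445, 0.305, 0.107], 0.46)]
  [0.0079, 0.0036, 0.0008], -0.0000
n 1
```

>>> apply_moves:
  motion:
    - [1,[0.015,0.0035,0.001],0]
    - [1,[0.025,0,0],0]
    - [1,[0.025,0,0],0]
    - [1,[0.015,0,0],0]
    - [1,[0.008,0,0],0]
    - [1,[0.005,0,0],0]
    - [1,[0.002,0,0],0]
    - [1,[0,0,0],0]
    - [1,[0,0,0],0]
    - [1,[0,0,0],0]

```text
time: 51.65
ee_pos: [0.4455, 0.3064, 0.0737]
ee_rot: [0.322, 1.569, 0.417]
force: [-0.2, 0.6, -4.5]
finger_gap: 0.186
```

Run:
```python
from h import *
s=st()
```

```text
t 51.65 pos [0.4455 0.3064 0.0737] rot [0.322 1.569 0.417] F [-0.2  0.6 -4.5] gap 0.186 q [ 0.39  0.17  1.93  0.    1.04 -1.27]
```

>>> apply_moves:
  motion:
    - [1,[0.001,0,0],0]
    - [1,[0.001,0,0],0]
    - [1,[0.001,0,0],0]
    - [1,[0,0,0],0]
    - [1,[0,0,0],0]
    - [1,[0,0,0],0]
    - [1,[0,0,0],0]
    - [1,[0,0,0],0]
    - [1,[0,0,0],0]
    - [1,[0,0,0],0]

```text
time: 52.65
ee_pos: [0.4456, 0.3063, 0.0724]
ee_rot: [-0.504, 1.57, -0.408]
force: [-5.0, -4.4, 10.6]
finger_gap: 0.19
```

Run:
```python
from h import *
s=st()
```

```text
t 52.65 pos [0.4456 0.3063 0.0724] rot [-0.504  1.57  -0.408] F [-5.  -4.4 10.6] gap 0.19 q [ 0.39  0.17  1.93 -0.    1.04 -1.27]
```

>>> apply_moves:
  motion:
    - [1,[-0.0015,0,0],0]
    - [1,[0,0,0],0]
    - [0.4,[0,0,0],0]
    - [0.4,[0,0,0],0]
    - [0.2,[0,0,0],0]
    - [0.1,[0,0,0],0]
    - [0.1,[-0.01,0,0],0]
    - [0.1,[-0.03,0,0],0]
    - [0.1,[-0.04,0,0],0]
    - [0.1,[-0.04,0,0],0]

```text
time: 53.65
ee_pos: [0.4446, 0.306, 0.1932]
ee_rot: [-2.908, 1.57, -2.813]
force: [0.8, 0.6, 0.9]
finger_gap: 0.446
```

>>> apply_moves:
  motion:
    - [0.1,[-0.04,0,0],0]
    - [0.1,[-0.03,0,0],0]
    - [0.1,[0,0,-0.02],0]
    - [0.1,[0,0,-0.02],0]
    - [0.1,[0,0,0],0]
    - [0.1,[0,0,0],0]
    - [0.1,[0,0,0],0]
    - [0.1,[0,0,0],0]
    - [0.1,[0,0,0],0]
    - [0.1,[0,0,0],0]

```text
time: 54.65
ee_pos: [0.4054, 0.3023, 0.2613]
ee_rot: [-2.793, 1.57, -2.698]
force: [0.6, -0.6, 0.4]
finger_gap: 0.455
```

Run:
```python
from h import *
s=st(); im=snap('side','f1.png')
for c in ['side','scene']:
  if c=='scene': im2=snap(c,'f2.png')
  for n in ['pot','pad_centre','prism_1_mid','tray','brush_mid','cover','moving_handle']: print(c,n,[(np.round(d['point'],3).tolist(),round(d['p'],2)) for d in mark_of(c,n)][:2])
cv2.imwrite('pics/f.png',np.hstack([cv2.resize(im[170:380,200:470,::-1],(400,311)),cv2.resize(im2[140:366,180:470,::-1],(400,311))]))
```

```text
t 54.65 pos [0.4054 0.3023 0.2613] rot [-2.793  1.57  -2.698] F [ 0.6 -0.6  0.4] gap 0.455 q [ 0.42 -0.14  1.87 -0.    1.41 -1.25]
side pot [([0.442, -0.1, 0.007], 0.69), ([0.443, 0.307, 0.009], 0.68)]
side pad_centre []
side prism_1_mid []
side tray [([0.448, -0.251, -0.002], 0.64)]
side brush_mid []
side cover [([0.604, -0.059, -0.001], 0.67), ([0.445, -0.252, 0.04], 0.38)]
side moving_handle [([0.494, 0.078, 0.035], 0.95)]
scene pot [([0.446, 0.306, 0.012], 0.74)]
scene pad_centre [([0.444, 0.306, 0.008], 0.84)]
scene prism_1_mid [([0.447, 0.303, 0.01], 0.63)]
scene tray [([0.442, -0.25, -0.004], 0.6)]
scene brush_mid [([0.442, -0.096, 0.005], 0.82)]
scene cover [([0.602, -0.062, -0.003], 0.7), ([0.44, -0.248, -0.004], 0.18)]
scene moving_handle [([0.497, 0.079, 0.036], 0.72)]
```

View pics/f.png

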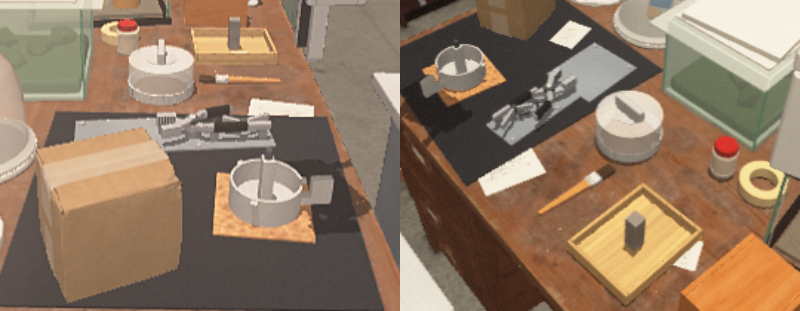

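The final pictures show everything in place: the pot upright and centred on the pad, the prism in the tray, the cover upright on bare desk, the brush clear of the stand and the pliers open.

```bash
python3 -c "
from h import *
print(finish_job())"
```

```text
the job is handed in; nothing more can be done
None
```

The job is done in the order asked and handed in at about 55 s of the 210 s allowed.

- **Brush:** I lifted it off the handles and laid it on the bare desk at about (0.44, -0.10), clear of the stand.
- **Locking:** My first squeeze was off centre and pushed on the fixed handle with about 14 N. I shifted the gripper and squeezed again, and the next picture showed the handles parallel and locked.
- **Cover:** I pressed it down about 7 mm, turned it 86° anticlockwise and lifted it off. It now stands the same way up on the bare desk at about (0.60, -0.06).
- **Prisms:** Only one was in the pot. I stood it in the tray while the pliers stayed locked, and a picture then showed the pot empty.
- **Release:** I pinched the release tab against the fixed handle. Afterwards both fixed cameras placed the moving handle back at its open position.
- **Pot:** It stands upright on the cork pad. The networks put the pot at (0.443–0.446, 0.306) and the pad centre at (0.444, 0.306).

In the last check the networks missed the prism in both pictures, with one false report at the pot. The side camera also missed the pad and the brush, and its best guess for the pot was really the brush. The last pictures themselves showed all of these in place, with the gripper empty and clear of everything.

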